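# Swap modules in a power unit with sprung board jaws and close its cover

## Robot

A 6-joint arm with a two-finger parallel gripper is mounted at the origin on a cart in front of the work surface, level with it; the furniture and walls round the work are solid. World frame = base frame: x ahead of the robot, y to its left, z up, the work surface at z = 0. Lengths are in mm, angles in rad, forces in N, time in s.
With the tool pointing down it reaches from about 275 to 775 mm from the base axis. Payload 14.6 kg.
Tool frame: the origin (TCP) lies midway between the tips of the shut fingers; the grasp point (between the pads) lies 19 mm behind it (manip.tcp_to_grasp is the distance from the TCP to the grasp point, in mm); z points along the fingers, y is the line along which they close (so a half turn about z gives the same grasp; the last joint's range is limited). The gripper opens to 85 mm and grips with 20 to 120 N. Pads are 22 mm wide; open, the fingers measure 114 mm over their backs; the gripper's body (76 mm by 85 mm) begins 54 mm behind the grasp point. The pads swing forward as they close: fully open they stand 13 mm farther back than shut.
Start: joints at [1.091, 0.263, -0.048, 1.259, 0, 1.415], TCP at [167.542, 497.552, 231.278] pointing down, gripper open.
Joint ranges: [-2.65, 2.65], [-0.89, 1.7], [-1.18, 1.37], [-2.13, 2.11], [-1.35, 1.29], [-3.14, 3.14]. Speed limits (rad/s): [1.89, 1.89, 2.57, 2.79, 3.14, 3.14].

## Interface

Orientations are given as a 3x3 rotation matrix whose columns are the frame's x, y, z axes.
In Python, from cell import manip gives the robot as it stands.
- The arm moves only by the tool move_arm, never from a script. Its argument "rows" is a list that holds one entry, the list of rows, each a list of 6 numbers: the shift along the tool's x, y, z each as a share of 50 mm, from -1 to 1, then the turn, a rotation vector about the tool's x, y, z each as a share of 0.5 rad, from -1 to 1. A call has 1 to 20 rows; each row shifts and turns the commanded pose from where the row before left it, along the tool's axes as they then stand; what a row does not reach is not made up. A row lasts 1/10 s, in which the tool goes at most 50 mm and 8.59 degrees, less where a joint would pass 70% of its speed; a pose out of reach is approached as far as the arm can. A call with a number of a shift or a turn outside -1 to 1 is refused whole. A call with a gripper value outside its range is refused whole. "fingers" is the gripper's target within -1 to 1 (shut at 1, half-way at 0, fully open at -1), set as the call begins (left out, the last holds). The fingers move at their own pace and stop on an object; the grip force is fixed at half the most. Time passes only in rows, so rows that do not move let the fingers close. It gives the time, the measured TCP pose, the force, the opening and the grip force at its end, in the units of the state.
- manip.state(): the state, without advancing time (a new reading comes with each control period).
- manip.camera(name): name is "scene" or "top" or "wrist"; returns a dict with "frame" (384x512x3 uint8, red, green, blue), "z_map" (384x512 float32, mm along the optical axis (not along the pixel's ray), 0 where there is no reading), "mtx" (3x3 intrinsics, pixels), "xyz" and "attitude" of the camera in the world. Camera axes: x right, y down, z forward; pixel columns grow to the right and rows downward; lengths in mm; the calibration is good to about 2 mm. A picture is of the moment at which its call begins.
- manip.close_job(): hands the job in; it is judged then, once.
The state is a dict: "clock": time; "joint_pos": joint angles; "qd": joint speeds; "effort": joint torques, N m; "eef_pos": TCP position; "tool_rot": TCP orientation; "force": force on the tool from outside, world axes, zero at the start; "ft_torque": the same for the moment, N m; "width": finger opening in mm; "grip_force": force on a finger pad.
Only numpy, scipy, OpenCV 4.12 (cv2) and the standard library are available. Lean on these libraries where they do the work, as an engineer would, in place of code of your own. Each camera call takes 0.05 s, during which the arm holds its last target. There are 200 camera calls.

## Task

Two or three old modules (smooth black block) are still held in the sprung jaws of the open power unit: take them out and lay them flat in the black tray. Then fit every new module (finned heatsink) squarely in the middle of a bay of its own, any bay: push one end into a sprung jaw, lower the other end, and let the springs centre it, level under both lips. Finally close the unit: hook the cover's plain lip under the ledge on the far side, swing the near edge down until the catch snaps over it, and leave the solder spool and the small red bottle where they are.

Things in the scene. Friction and masses are not known exactly. Their poses are not given: they have to be found in the camera images.
- unit: open metal chassis of a power unit, 154 (x) x 226 (y) mm, fixed; walls 50 mm high. Origin: centre of its underside; x points to its far side, z up. Three bays side by side along y, 66 mm apart, each with a near (-x) and a far (+x) sprung jaw 44 mm wide. 31 mm is free beside the blocks of the outer bays, 40 mm between neighbouring blocks
- bay1 (a point): middle of bay 1 (left, at y = +66 mm of the unit) at the height of the jaws' shelves, 12 mm above the bench; axes as the unit's. A seated board's origin lies here. A 90 mm board does not drop in from above: one end goes under a lip, sloping down 15 to 25 degrees, pushes that jaw back 10 mm, then the other end clears its lip and is lowered
- bay2 (a point): the same for bay 2, the middle one (y = 0). When let go with both ends down, the springs bring the board to the middle, its ends under both lips. Taking a board out is the same backwards: push 10 mm into one jaw, raise the other end
- bay3 (a point): the same for bay 3 (right, y = -66 mm). Each jaw: groove's back 44.5 mm from the bay's middle at its stop; shelf reaches in to 29.5 mm; sloping lip reaches in to 40 mm, its underside 5.5 mm above the shelf at the groove's back and 8.5 mm at the mouth, its top 12 mm above the shelf
- jaw2_near (a joint): how far the near jaw of bay 2 is pushed back (m): 0 = at its inner stop, up to 0.016; all six jaws are alike: 3 N at the stop, 5.5 N at 0.010. A seated board holds both jaws at 0.0005
- ledge (a point): middle of the inner edge of the ledge along the unit's far side, at the height of the sill under it (50 mm above the bench, as the other walls' tops); axes as the unit's. The slot between sill and ledge is 10 mm high and 9 mm deep from here towards +x; the sill reaches 13 mm inwards of here; the ledge is 3 mm thick, 220 mm long
- catch (a joint): sprung snap catch, mid near side of the unit, 30 mm wide; 0 = out, positive = pushed back (m, to 0.010). Its nose reaches 4 mm over the near edge of a shut cover, 1.5 mm above its top. The nose slopes: the cover's -x edge, pressed down on it from about 14 mm above shut with 5 to 15 N, pushes it back, and it springs out over the edge
- cover: grey flat cover, 148 (x) x 216 (y) x 4 mm, 0.35 kg, with vent slots. Origin: centre of its underside, z up. The plain +x edge is the lip; the -x edge has a bright wear plate for the catch. In its middle stands a black bar pull: bar 68 mm long along x, 12 mm wide, 24 to 34 mm above the underside, on legs at x = +-26 mm
- cover_lip (a point): middle of the lip's lower edge, at x = +74 mm of the cover
- cover_edge (a point): middle of the opposite lower edge, at x = -74 mm
- cover_pull (a point): centre of the bar of the pull, 29 mm above the cover's underside
- tray: low open black tray, 120 (x) x 172 (y) mm, room for three modules side by side, their length along its x; walls 3 mm thick and 16 mm high, floor 3 mm thick, fixed. Origin: centre of its underside
- spool: spool of solder, bystander, 61 mm across, 30 mm high; origin at the centre of its underside
- threadlock_bottle: small red and white bottle with a pointed cap, bystander, 38 mm across, 98 mm high; origin at the centre of its underside
- newa: new module (may be absent): green board 90 (x) x 46 x 4 mm, 0.12 kg, with a finned aluminium heatsink block 44 (x) x 26 (y) mm at its centre, top 34 mm above the board's underside: hold it across the 26 mm. Small parts to 16 mm high stand beyond the ends of the block. Origin: centre of the underside, z up. Both ends alike
- olda: old module (two or three are there), seated in bay 1 at the start: green board 90 (x) x 46 x 4 mm, 0.12 kg, with a smooth black potted block 44 (x) x 26 (y) mm at its centre, top 34 mm above the board's underside: hold it across the 26 mm. Small parts to 16 mm high stand beyond the ends of the block. Origin: centre of the underside, z up. Both ends alike
- newb: new module (may be absent): green board 90 (x) x 46 x 4 mm, 0.12 kg, with a finned aluminium heatsink block 44 (x) x 26 (y) mm at its centre, top 34 mm above the board's underside: hold it across the 26 mm. Small parts to 16 mm high stand beyond the ends of the block. Origin: centre of the underside, z up. Both ends alike
- oldb: old module (two or three are there), seated in bay 2 at the start: green board 90 (x) x 46 x 4 mm, 0.12 kg, with a smooth black potted block 44 (x) x 26 (y) mm at its centre, top 34 mm above the board's underside: hold it across the 26 mm. Small parts to 16 mm high stand beyond the ends of the block. Origin: centre of the underside, z up. Both ends alike
- newc: new module (may be absent): green board 90 (x) x 46 x 4 mm, 0.12 kg, with a finned aluminium heatsink block 44 (x) x 26 (y) mm at its centre, top 34 mm above the board's underside: hold it across the 26 mm. Small parts to 16 mm high stand beyond the ends of the block. Origin: centre of the underside, z up. Both ends alike
- oldc: old module (two or three are there), seated in bay 3 at the start: green board 90 (x) x 46 x 4 mm, 0.12 kg, with a smooth black potted block 44 (x) x 26 (y) mm at its centre, top 34 mm above the board's underside: hold it across the 26 mm. Small parts to 16 mm high stand beyond the ends of the block. Origin: centre of the underside, z up. Both ends alike
Things that resemble listed ones, but are neither listed nor needed, are in the scene too. Leave any orange look-alike of the olda alone.

How it is judged:
By the outcome, as a careful person would: the job done as asked, in the order asked, and still so for the second after the job is handed in, with the robot touching nothing.
Of olda, oldb, oldc only 2 to 3 are there at a start; the rules pass over those that are not, and their reading is None.
Of newa, newb, newc only 2 to 3 are there at a start; the rules pass over those that are not, and their reading is None.
At some moment in a run one of newa, newb, newc, cover may be knocked a few centimetres aside while the robot is not near it.
Once in a run the grip may slacken for a moment while it holds something.
It also fails if it takes over 210 s, if anything falls off the work surface, if the arm or the gripper's body presses on something with over 40 N, if the wrist force passes 120 N, or if a joint passes its speed limit or range.

## Working session

There is one attempt and no reset: what is moved stays moved. The work goes in short steps, Python scripts to look and compute and a tool call to move; the robot and the scene stay as the last step left them, time stands still between calls to the robot, and variables do not carry over. Pictures are saved under pics/ and viewed, at most 16 in all, crops included, and the job is handed in when it is done.

Besides the shell and the picture viewer there is one more tool, called after "Emit:" in YAML: its name, and indented under it one key for each argument. move_arm: Moves the arm, as the interface text tells. Its arguments: {"type":"object","properties":{"rows":{"type":"array","items":{"type":"array","items":{"type":"array","items":{"type":"number","minimum":-1,"maximum":1}}}},"fingers":{"type":"number"}},"required":["rows"]}

```bash
ls; mkdir -p pics; cat > h.py <<'E'
import numpy as np, cv2
from cell import manip
def cam(n,save=None):
    c=manip.camera(n)
    if save: cv2.imwrite('pics/'+save+'.png',c['frame'][:,:,::-1])
    return c
def pts(c):
    z=np.asarray(c['z_map'],float);K=np.asarray(c['mtx']);R=np.asarray(c['attitude']);t=np.asarray(c['xyz'])
    v,u=np.mgrid[:z.shape[0],:z.shape[1]]
    P=np.stack([(u-K[0,2])/K[0,0]*z,(v-K[1,2])/K[1,1]*z,z],-1)@R.T+t
    P[z==0]=np.nan
    return P
E
python3 - <<'E'
from h import *
for n in('top','scene'):
    c=cam(n,n+'0'); print(n,c['xyz'],np.round(c['attitude'],3).tolist(),c['mtx'][0])
    np.savez('/tmp/'+n,P=pts(c),f=c['frame'])
s=manip.state();print(s['eef_pos'],np.round(s['tool_rot'],3).tolist(),s['width'],s['clock'])
E
```

```text
pics
top [ 4.09180972e+02 -1.61954460e-01  1.62208383e+03] [[-0.011, -0.996, 0.088], [-1.0, 0.011, 0.008], [-0.009, -0.088, -0.996]] [441.77535376   0.         255.66996051]
scene [-211.30029933 -368.06105499  971.964154  ] [[0.444, -0.66, 0.606], [-0.896, -0.325, 0.301], [-0.002, -0.677, -0.736]] [459.02134713   0.         256.56957321]
[167.43467887 497.34575089 230.89905508] [[-0.948, 0.319, -0.0], [0.319, 0.948, -0.001], [0.0, -0.001, -1.0]] 85.46352135779412 0.1
```

View pics/top0.png

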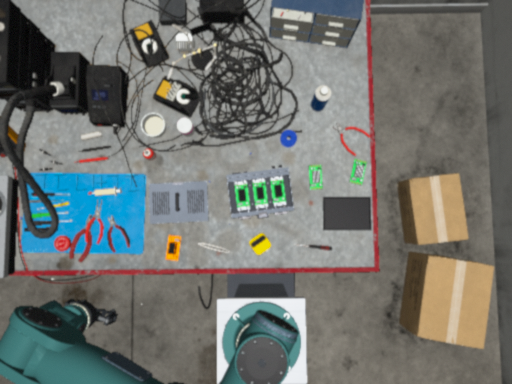

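View pics/scene0.png

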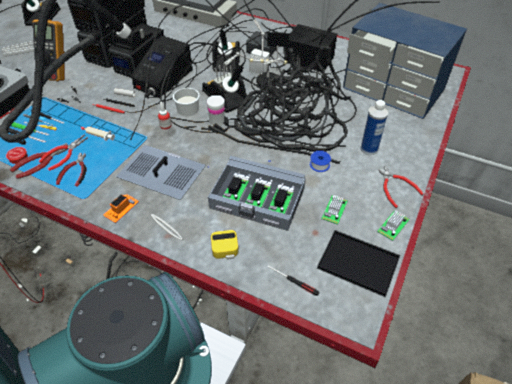

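The top view shows the unit at (260,191) with three black old modules, new modules at (316,177) and (358,172), the tray at (347,213) and the cover at (180,202). The orange look-alike is at (174,247). The scene view shows the same things.

```bash
python3 - <<'E'
from h import *
d=np.load('/tmp/top.npz');P=d['P'];f=d['f'];hsv=cv2.cvtColor(f,cv2.COLOR_RGB2HSV)
def comps(m,lab,amin=20):
    n,l,s,ce=cv2.connectedComponentsWithStats(m.astype(np.uint8))
    for i in range(1,n):
        if s[i,4]>=amin:
            q=P[l==i];q=q[~np.isnan(q[:,0])]
            r=cv2.minAreaRect(q[:,:2].astype(np.float32))
            print(lab,s[i,4],ce[i].round(1),'med',np.median(q,0).round(1),'z',np.percentile(q[:,2],[5,95]).round(1),'rect',np.round(r[0],1),np.round(r[1],1),round(r[2],1))
g=(hsv[...,0]>50)&(hsv[...,0]<75)&(hsv[...,1]>120)&(hsv[...,2]>80)
comps(g,'green')
roi=np.zeros(g.shape,bool)
roi[165:220,222:300]=1; comps(roi&(P[...,2]>44)&(P[...,2]<75),'unit')
roi[:]=0;roi[175:230,145:215]=1
comps(roi&(P[...,2]>1.5)&(P[...,2]<15)&(hsv[...,1]<80),'cover'); comps(roi&(P[...,2]>20),'pull',5)
roi[:]=0;roi[190:240,315:380]=1; comps(roi&(f.max(2)<60),'tray')
comps((hsv[...,2]<50)&(P[...,2]>35)&(P[...,2]<60)&(np.mgrid[:384,:512][1]>225)&(np.mgrid[:384,:512][1]<300)&(np.mgrid[:384,:512][0]>165)&(np.mgrid[:384,:512][0]<220),'blk',10)
print(np.nanmedian(P[225:235,220:240,2]))
E
```

```text
green 45 [353.4 168.8] med [ 615.3 -347.2    3.2] z [-2.4  9. ] rect [ 617.5 -348.1] [ 9.6 66.5] 75.1
green 44 [310.2 175.1] med [ 595.5 -187.4    3.8] z [-1.7  8.9] rect [ 595.1 -189. ] [11.3 60.1] 89.1
green 20 [317.3 167.5] med [ 623.9 -214.1    1.6] z [-4.2  8.5] rect [ 621.3 -215.8] [18.4 15.3] 89.0
green 32 [356.9 180.6] med [ 571.3 -360.2    3.7] z [-2.6  8.3] rect [ 575.3 -355.7] [42.5 16.5] 77.2
green 172 [278.1 190.1] med [540.2 -71.4  15.4] z [ 7.3 45.1] rect [536.8 -68. ] [72.4 48.7] 6.8
green 29 [318. 185.] med [ 554.6 -215.7    3. ] z [-1.7  9. ] rect [ 560.2 -214. ] [21.9 27. ] 3.7
green 179 [260.2 192.5] med [530.1  -5.9  16.2] z [ 8.  47.9] rect [530.2  -1.7] [75.6 47.7] 6.9
green 172 [242.2 194.9] med [523.2  58.4  16.4] z [ 6.5 45.9] rect [522.   64.6] [73.8 47.9] 6.5
green 59 [ 40.  214.7] med [458.5 799.6  17.5] z [12.7 26.4] rect [461.1 783.8] [11.4 96.3] 5.8
unit 452 [257.8 174.7] med [592.    4.   54.1] z [45.8 66.7] rect [582.   5.] [ 50.8 227.3] 4.6
unit 50 [277.8 190.1] med [534.2 -66.9  46.6] z [44.2 51.2] rect [535.7 -65.2] [25.2 40. ] 89.4
unit 54 [259.9
[... 268 characters left out ...]
2] 6.8
cover 1671 [178.3 201.7] med [500.7 295.6   4.5] z [1.8 9.7] rect [499.5 289.8] [245.3 194.9] 89.4
pull 70 [176.5 201.8] med [499.6 298.2  31.4] z [25.  37.2] rect [499.8 299.5] [65.8 12.3] 1.0
tray 31 [360.  198.6] med [ 508.2 -372.     4.4] z [-2.1 10.3] rect [ 507.8 -359.6] [84.3 14.3] 79.2
tray 25 [369. 215.] med [ 445.9 -399.3    3. ] z [-2.   9.8] rect [ 444.  -399.2] [83.7  4.2] 0.8
blk 37 [278. 190.] med [537.9 -66.9  45.3] z [41.  50.6] rect [537.6 -67.2] [14.4 29.6] 89.6
blk 36 [259.9 192.5] med [529.4  -2.4  46. ] z [38.9 51.6] rect [528.9  -1.9] [32.3 13.5] 8.7
blk 35 [241.7 195. ] med [521.   62.1  44.9] z [39.2 49.4] rect [521.2  62.2] [29.  14.4] 1.7
-0.3947030255988011
```

```bash
cat >> h.py <<'E'
from scipy.spatial.transform import Rotation as Ro
Rz=lambda a:Ro.from_euler('z',a,degrees=True).as_matrix()
def down(yaw,pitch=0):
    """tool down, x=-ux, y=uy ; pitch deg about unit y (+: far end down)"""
    return Rz(yaw)@Ro.from_euler('y',pitch,degrees=True).as_matrix()@np.diag([-1,1,-1.])
def seg(p,R,p2,R2,n=None,vmax=30.):
    """n equal rows (tool-frame shares) from pose to pose; returns pose reached"""
    p,p2=np.array(p,float),np.array(p2,float)
    w=Ro.from_matrix(R.T@R2).as_rotvec()
    if n is None: n=int(max(np.ceil(np.linalg.norm(p2-p)/vmax),np.ceil(np.linalg.norm(w)/.14),1))
    E=Ro.from_rotvec(w/n).as_matrix();S=np.zeros((3,3));A=np.eye(3)
    for k in range(n): S+=A;A=A@E
    d=np.linalg.solve(S,R.T@(p2-p))
    print(n,'x',[float(x) for x in np.round(np.r_[d/50,w/n/.5],3)+0.])
    return p2,R2
def plan(way,vmax=30.):
    """way: list of (pos,R[,n])"""
    s=manip.state();p,R=np.array(s['eef_pos']),np.array(s['tool_rot'])
    for w in way: p,R=seg(p,R,*w,vmax=vmax)
E
python3 - <<'E'
from h import *
plan([([490,0,330],down(6.6),16)],45)
E
```

```text
16 x [-0.478, -0.574, -0.124, 0.0, 0.0, -0.055]
```

Emit:
move_arm:
  rows:
    - [[-0.478, -0.574, -0.124, 0, 0, -0.055], [-0.478, -0.574, -0.124, 0, 0, -0.055], [-0.478, -0.574, -0.124, 0, 0, -0.055], [-0.478, -0.574, -0.124, 0, 0, -0.055], [-0.478, -0.574, -0.124, 0, 0, -0.055], [-0.478, -0.574, -0.124, 0, 0, -0.055], [-0.478, -0.574, -0.124, 0, 0, -0.055], [-0.478, -0.574, -0.124, 0, 0, -0.055], [-0.478, -0.574, -0.124, 0, 0, -0.055], [-0.478, -0.574, -0.124, 0, 0, -0.055], [-0.478, -0.574, -0.124, 0, 0, -0.055], [-0.478, -0.574, -0.124, 0, 0, -0.055], [-0.478, -0.574, -0.124, 0, 0, -0.055], [-0.478, -0.574, -0.124, 0, 0, -0.055], [-0.478, -0.574, -0.124, 0, 0, -0.055], [-0.478, -0.574, -0.124, 0, 0, -0.055], [0, 0, 0, 0, 0, 0], [0, 0, 0, 0, 0, 0]]
  fingers: 0.0

```text
clock: 1.9
eef_pos: [490.5, -0.1, 329.9]
tool_rot: [[-0.994, -0.114, -0.001], [-0.114, 0.994, 0.0], [0.001, 0.0, -1.0]]
force: [-0.4, 0.6, -0.0]
width: 42.5
grip_force: 0.0
```

```bash
python3 - <<'E'
from h import *
c=cam('wrist','w1'); np.savez('/tmp/w1',P=pts(c),f=c['frame'])
print(c['xyz'],np.round(c['attitude'],3).tolist(),c['mtx'][0])
s=manip.state();print(s['eef_pos'],np.round(s['tool_rot'],3).tolist(),s['width'],s['clock'],s['force'])
E
```

```text
[424.78235718  -6.76168038 472.19287043] [[-0.114, 0.958, 0.262], [0.994, 0.11, 0.031], [0.001, 0.264, -0.965]] [328.93966891   0.         252.36657039]
[489.9570145    0.55030299 330.14631347] [[-0.993, -0.114, -0.001], [-0.114, 0.993, 0.0], [0.001, 0.0, -1.0]] 42.9170387060588 1.95 [-0.22067497 -0.05421441  0.80274494]
```

View pics/w1.png

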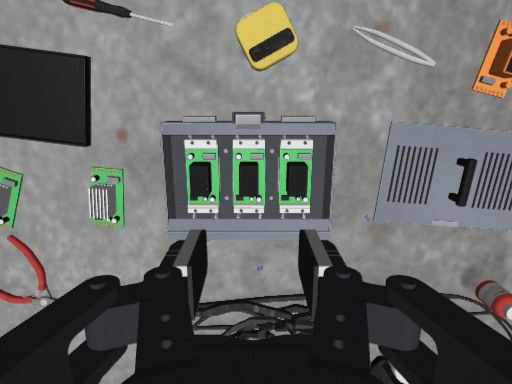

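The wrist view shows the unit at (248,180) with boards at columns 202/249/295, the tray's right part at (45,95), a new module at (107,197) and the cover at (450,180).

```bash
cat >> h.py <<'E'
def onplane(c,uv,z):
    K=np.asarray(c['mtx']);R=np.asarray(c['attitude']);t=np.asarray(c['xyz'])
    uv=np.atleast_2d(np.asarray(uv,float));r=np.c_[(uv[:,0]-K[0,2])/K[0,0],(uv[:,1]-K[1,2])/K[1,1],np.ones(len(uv))]@R.T
    return t+r*((z-t[2])/r[:,2])[:,None]
def boards(c,z,close=9,amin=150):
    """green boards: rect on plane z -> centre, size, yaw"""
    hsv=cv2.cvtColor(c['frame'],cv2.COLOR_RGB2HSV)
    g=cv2.inRange(hsv,(50,110,60),(78,255,255))
    g=cv2.morphologyEx(g,cv2.MORPH_CLOSE,np.ones((close,close),np.uint8))
    out=[]
    for k in cv2.findContours(g,cv2.RETR_EXTERNAL,cv2.CHAIN_APPROX_NONE)[0]:
        if cv2.contourArea(k)<amin: continue
        q=onplane(c,k[:,0],z)[:,:2].astype(np.float32)
        (cx,cy),(a,b),t=cv2.minAreaRect(q)
        if a<b: a,b,t=b,a,t+90
        t=(t+90)%180-90
        out.append((round(cx,1),round(cy,1),round(a,1),round(b,1),round(t,1),k[:,0].mean(0).round()))
    return out
E
python3 - <<'E'
from h import *
c=cam('wrist')
P=pts(c)
np.savez('/tmp/w1',P=P,f=c['frame'],**{k:c[k] for k in('mtx','xyz','attitude')})
print('bench z',np.nanmedian(P[80:100,340:380,2]))
for b in boards(c,16): print('b16',b)
for b in boards(c,4): print('b4',b)
f=c['frame'];v,u=np.mgrid[:384,:512]
# block tops
m=((f.max(2)<45)&(v>150)&(v<215)&(u>180)&(u<320)&(P[...,2]>35)&(P[...,2]<55)).astype(np.uint8)
n,l,s,ce=cv2.connectedComponentsWithStats(m)
for i in range(1,n):
    if s[i,4]>60:
        k=np.argwhere(l==i)[:,::-1]; q=onplane(c,k,46)[:,:2].astype(np.float32); print('blk',s[i,4],np.median(P[l==i],0).round(1),cv2.minAreaRect(q))
# unit rim at z 50
m=((P[...,2]>44)&(P[...,2]<56)&(u>150)&(u<345)&(v>105)&(v<225)&(f.max(2)>60)).astype(np.uint8)
q=onplane(c,np.argwhere(m)[:,::-1],50)[:,:2].astype(np.float32);print('rim',cv2.minAreaRect(q))
k=max(cv2.findContours(m,cv2.RETR_EXTERNAL,cv2.CHAIN_APPROX_NONE)[0],key=cv2.contourArea)
print(cv2.minAreaRect(onplane(c,k[:,0],50)[:,:2].astype(np.float32)))
# tray from top cam
d=cam('top');f=d['frame'];m=((f.max(2)<70)&(v>185)&(v<240)&(u>310)&(u<385)).astype(np.uint8)
m=cv2.morphologyEx(m,cv2.MORPH_OPEN,np.ones((3,3),np.uint8))
k=max(cv2.findContours(m,cv2.RETR_EXTERNAL,cv2.CHAIN_APPROX_NONE)[0],key=cv2.contourArea)
print('tray',cv2.minAreaRect(onplane(d,k[:,0],16)[:,:2].astype(np.float32)))
# cover from top
f=d['frame']
for b in boards(d,4,7,60): print('top b4',b)
E
```

```text
bench z -0.3164335992379961
b16 (584.2, -199.4, 86.8, 44.2, 2.0, array([110., 197.]))
b16 (602.3, -344.6, 86.4, 30.3, -13.4, array([ 10., 196.]))
b16 (523.7, 65.6, 80.4, 45.8, 6.6, array([294., 176.]))
b16 (531.0, 0.2, 80.3, 45.3, 7.1, array([248., 176.]))
b16 (536.7, -65.6, 87.4, 45.8, 6.4, array([203., 175.]))
b4 (588.4, -204.5, 89.1, 45.3, 2.0, array([110., 197.]))
b4 (606.9, -353.5, 88.7, 31.1, -13.4, array([ 10., 196.]))
b4 (526.3, 67.5, 82.5, 47.0, 6.6, array([294., 176.]))
b4 (533.8, 0.4, 82.5, 46.5, 7.1, array([248., 176.]))
b4 (539.6, -67.2, 89.7, 47.0, 6.4, array([203., 175.]))
blk 637 [535.4 -64.7  45.7] ((535.8326416015625, -64.41541290283203), (44.04819107055664, 26.475746154785156), 6.211429119110107)
blk 579 [ 5.279e+02 -5.000e-01  4.570e+01] ((528.402099609375, 0.0999155044555664), (43.91621398925781, 24.32697105407715), 6.569599151611328)
blk 604 [520.5  64.1  45.7] ((521.0538940429688, 63.89753723144531), (43.9314079284668, 25.15242576599121), 6.602645397186279)
rim ((515.1279296875, -1.6117095947265625), (148.36097717285156, 225.4047393798828), 6.566314220428467)
((515.1279296875, -1.6117095947265625), (148.36097717285156, 225.4047393798828), 6.566314220428467)
tray ((453.43585205078125, -343.1159362792969), (109.1675796508789, 108.57102966308594), 89.36141204833984)
top b4 (587.5, -205.6, 81.8, 44.2, -1.2, array([315., 177.]))
top b4 (606.0, -362.7, 83.4, 43.9, -12.9, array([357., 171.]))
```

```bash
cat >> h.py <<'E'
U=np.array([528.5,0.0]);YAW=6.6
ux=np.array([np.cos(np.radians(YAW)),np.sin(np.radians(YAW))]);uy=np.array([-ux[1],ux[0]])
def bd(bay,bx,bz,th=0,h=9,c=None):
    """TCP pose for board centre-underside at (bx,bz) in bay frame (bz above shelf), pitch th"""
    o=U+uy*66*(2-bay)+ux*bx
    t=np.radians(th); p=np.r_[o,12+bz]+h*np.r_[ux*np.sin(t),np.cos(t)]
    return p,down(YAW,th)
def far(bay,fx,fz,th,h=9): # by far lower corner
    t=np.radians(th);return bd(bay,fx-45*np.cos(t),fz+45*np.sin(t),th,h)
E
python3 - <<'E'
from h import *
a=bd(3,0,0)
plan([(a[0]+[0,0,85],a[1],8),(a[0],a[1],5)],40)
print('push');p=bd(3,10.5,0);seg(*a,*p,n=4)
print('rot');q=far(3,55.5,.5,20);seg(*p,*q,n=4)
print('wd');r=far(3,55.5-19,.5+7.5,20);seg(*q,*r,n=3)
print('up');r2=(r[0]+[0,0,90],r[1]);seg(*r,*r2,n=4)
E
```

```text
8 x [-0.096, -0.179, 0.561, 0.0, 0.0, 0.0]
5 x [0.0, 0.0, 0.34, 0.0, 0.0, 0.0]
push
4 x [-0.053, 0.0, 0.0, 0.0, 0.0, 0.0]
rot
4 x [-0.019, 0.0, -0.08, 0.0, 0.175, 0.0]
wd
3 x [0.136, 0.0, -0.004, 0.0, 0.0, 0.0]
up
4 x [0.154, 0.0, -0.423, 0.0, 0.0, 0.0]
```

Emit:
move_arm:
  rows:
    - [[-0.096, -0.179, 0.561, 0, 0, 0], [-0.096, -0.179, 0.561, 0, 0, 0], [-0.096, -0.179, 0.561, 0, 0, 0], [-0.096, -0.179, 0.561, 0, 0, 0], [-0.096, -0.179, 0.561, 0, 0, 0], [-0.096, -0.179, 0.561, 0, 0, 0], [-0.096, -0.179, 0.561, 0, 0, 0], [-0.096, -0.179, 0.561, 0, 0, 0], [0, 0, 0.34, 0, 0, 0], [0, 0, 0.34, 0, 0, 0], [0, 0, 0.34, 0, 0, 0], [0, 0, 0.34, 0, 0, 0], [0, 0, 0.34, 0, 0, 0], [0, 0, 0, 0, 0, 0], [0, 0, 0, 0, 0, 0]]
  fingers: 0.0

```text
clock: 3.55
eef_pos: [536.5, -65.8, 21.7]
tool_rot: [[-0.993, -0.116, 0.0], [-0.116, 0.993, 0.0], [-0.0, 0.0, -1.0]]
force: [-0.4, -0.9, -0.1]
width: 42.8
grip_force: 0.0
```

Emit:
move_arm:
  rows:
    - [[0, 0, 0, 0, 0, 0], [0, 0, 0, 0, 0, 0], [0, 0, 0, 0, 0, 0], [0, 0, 0, 0, 0, 0], [0, 0, 0, 0, 0, 0], [0, 0, 0, 0, 0, 0], [0, 0, 0, 0, 0, 0], [-0.053, 0, 0, 0, 0, 0], [-0.053, 0, 0, 0, 0, 0], [-0.053, 0, 0, 0, 0, 0], [-0.053, 0, 0, 0, 0, 0], [0, 0, 0, 0, 0, 0]]
  fingers: 1.0

```text
clock: 4.75
eef_pos: [547.4, -65.1, 22.3]
tool_rot: [[-0.993, -0.115, 0.001], [-0.115, 0.993, -0.0], [-0.001, -0.001, -1.0]]
force: [-5.0, 0.5, 10.6]
width: 24.8
grip_force: 59.5
```

Emit:
move_arm:
  rows:
    - [[-0.019, 0, -0.08, 0, 0.175, 0], [-0.019, 0, -0.08, 0, 0.175, 0], [-0.019, 0, -0.08, 0, 0.175, 0], [-0.019, 0, -0.08, 0, 0.175, 0], [0, 0, -0.02, 0, 0, 0], [0, 0, 0, 0, 0, 0]]

```text
clock: 5.35
eef_pos: [553.2, -64.3, 37.1]
tool_rot: [[-0.933, -0.115, -0.34], [-0.108, 0.993, -0.039], [0.342, 0.0, -0.94]]
force: [-5.8, -1.4, -3.2]
width: 24.6
grip_force: 59.1
```

```bash
python3 - <<'E'
from h import *
c=cam('wrist','w2')
E
```

```text
(no output)
```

View pics/w2.png

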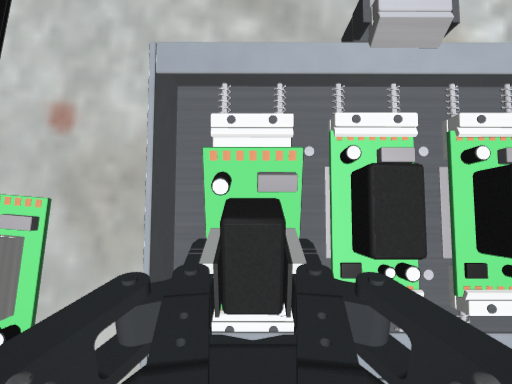

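The near end stands raised clear of its jaw (near jaw at (252,130)), with the far end still in the far groove, so I'll withdraw it.

```bash
python3 - <<'E'
from h import *
q=far(3,55.5,.5,20)
r=(far(3,55.5-19,.5+7.5,20)[0]+[0,0,90],q[1])
seg(*r,[445,-317,260],down(0),n=9)
d=cam('top');f=d['frame'];v,u=np.mgrid[:384,:512]
m=((f.max(2)<75)&(v>190)&(v<236)&(u>315)&(u<378)).astype(np.uint8)
k=np.vstack([c for c in cv2.findContours(m,cv2.RETR_EXTERNAL,cv2.CHAIN_APPROX_NONE)[0] if cv2.contourArea(c)>3])
print(m.sum(),k[:,0].min(0),k[:,0].max(0),cv2.minAreaRect(onplane(d,k[:,0],10)[:,:2].astype(np.float32)))
E
```

```text
9 x [0.283, -0.546, -0.23, -0.004, -0.077, 0.025]
1296 [324 198] [370 228] ((453.8663024902344, -317.3851318359375), (167.0135498046875, 109.04850006103516), 89.36141204833984)
```

Emit:
move_arm:
  rows:
    - [[0.136, 0, -0.004, 0, 0, 0], [0.136, 0, -0.004, 0, 0, 0], [0.136, 0, -0.004, 0, 0, 0], [0.154, 0, -0.423, 0, 0, 0], [0.154, 0, -0.423, 0, 0, 0], [0.154, 0, -0.423, 0, 0, 0], [0.154, 0, -0.423, 0, 0, 0], [0, 0, 0, 0, 0, 0]]

```text
clock: 6.25
eef_pos: [535.8, -66.9, 138.0]
tool_rot: [[-0.935, -0.115, -0.335], [-0.108, 0.993, -0.04], [0.337, -0.002, -0.941]]
force: [0.2, 0.1, -0.9]
width: 25.0
grip_force: 61.8
```

Emit:
move_arm:
  rows:
    - [[0.283, -0.546, -0.23, -0.004, -0.077, 0.025], [0.283, -0.546, -0.23, -0.004, -0.077, 0.025], [0.283, -0.546, -0.23, -0.004, -0.077, 0.025], [0.283, -0.546, -0.23, -0.004, -0.077, 0.025], [0.283, -0.546, -0.23, -0.004, -0.077, 0.025], [0.283, -0.546, -0.23, -0.004, -0.077, 0.025], [0.283, -0.546, -0.23, -0.004, -0.077, 0.025], [0.283, -0.546, -0.23, -0.004, -0.077, 0.025], [0.283, -0.546, -0.23, -0.004, -0.077, 0.025], [0, 0, 0, 0, 0, 0], [0, 0, 0, 0, 0, 0]]

```text
clock: 7.35
eef_pos: [446.0, -317.8, 261.5]
tool_rot: [[-1.0, -0.0, -0.002], [-0.0, 1.0, -0.002], [0.002, -0.002, -1.0]]
force: [0.3, 1.6, -1.7]
width: 24.7
grip_force: 61.8
```

```bash
python3 - <<'E'
from h import *
c=cam('wrist','w3');f=c['frame'];P=pts(c)
np.savez('/tmp/w3',P=P,f=f,**{k:c[k] for k in('mtx','xyz','attitude')})
for b in boards(c,4): print('b4',b)
E
```

```text
b4 (569.1, -206.4, 52.3, 45.7, 2.1, array([335., 244.]))
b4 (534.0, -0.3, 92.4, 36.5, 10.4, array([495., 225.]))
b4 (494.0, -317.4, 123.9, 119.5, -90.0, array([252., 188.]))
```

View pics/w3.png

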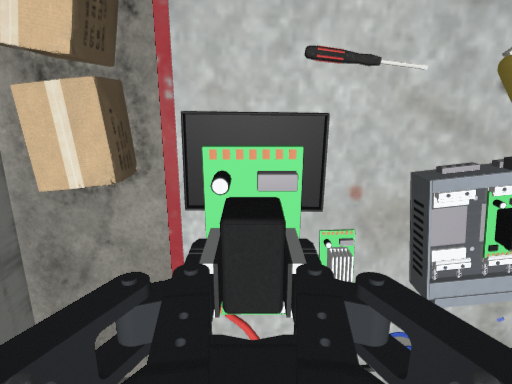

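The tray rim runs from (183,112) to (328,113) at its near edge and reaches row 211 at its far edge. The held board is level in front of it.

```bash
python3 - <<'E'
from h import *
d=np.load('/tmp/w3.npz');c={k:d[k] for k in('mtx','xyz','attitude')};f=d['f']
m=(f.max(2)<60).astype(np.uint8);m[:100]=0;m[218:]=0;m[:,:172]=0;m[:,340:]=0
k=np.argwhere(m)[:,::-1]
n,l,s,ce=cv2.connectedComponentsWithStats(m);print(s[1:][s[1:,4]>50])
h=cv2.convexHull(k.astype(np.int32))[:,0]
for z in(16,0): print(z,cv2.minAreaRect(onplane(c,h,z)[:,:2].astype(np.float32)))
print(h.tolist())
for r in (115,125,135,142): 
    e=np.where(m[r])[0];print(r,e.min(),e.max(),onplane(c,[[e.min(),r],[e.max()+1,r]],16)[:,:2].round(1).tolist())
E
```

```text
[[ 181  111  148  100 2365]
 [ 213  171   18   15  116]
 [ 221  198   63   20 1151]]
16 ((457.63153076171875, -315.629638671875), (169.83213806152344, 128.75357055664062), 89.36305236816406)
0 ((460.83172607421875, -315.5915222167969), (176.83741760253906, 134.0644073486328), 89.36302947998047)
[[328, 116], [322, 204], [321, 210], [283, 217], [221, 217], [186, 208], [185, 207], [184, 188], [182, 143], [181, 120], [181, 113], [184, 111], [195, 111], [277, 112], [327, 113], [328, 115]]
115 181 328 [[397.0, -399.6], [396.9, -229.2]]
125 183 326 [[408.3, -397.9], [408.2, -230.8]]
135 182 326 [[419.8, -399.7], [419.7, -230.1]]
142 182 325 [[428.0, -400.2], [427.9, -230.8]]
```

```bash
python3 - <<'E'
from h import *
plan([([453.5,-367,70],down(-.6),7),([453.5,-367,14],down(-.6),4)])
E
```

```text
7 x [-0.022, -0.142, 0.546, -0.001, -0.001, 0.003]
4 x [0.0, 0.0, 0.28, 0.0, 0.0, 0.0]
```

Emit:
move_arm:
  rows:
    - [[-0.022, -0.142, 0.546, 0, 0, 0.003], [-0.022, -0.142, 0.546, 0, 0, 0.003], [-0.022, -0.142, 0.546, 0, 0, 0.003], [-0.022, -0.142, 0.546, 0, 0, 0.003], [-0.022, -0.142, 0.546, 0, 0, 0.003], [-0.022, -0.142, 0.546, 0, 0, 0.003], [-0.022, -0.142, 0.546, 0, 0, 0.003], [0, 0, 0.28, 0, 0, 0], [0, 0, 0.28, 0, 0, 0], [0, 0, 0.28, 0, 0, 0], [0, 0, 0.26, 0, 0, 0], [0, 0, 0, 0, 0, 0], [0, 0, 0, 0, 0, 0]]

```text
clock: 8.7
eef_pos: [453.6, -366.5, 15.1]
tool_rot: [[-1.0, 0.007, -0.004], [0.007, 1.0, -0.001], [0.004, -0.001, -1.0]]
force: [0.3, -0.8, -0.5]
width: 24.9
grip_force: 63.5
```

Emit:
move_arm:
  rows:
    - [[0, 0, 0.02, 0, 0, 0], [0, 0, 0.02, 0, 0, 0], [0, 0, 0, 0, 0, 0]]

```text
clock: 9.0
eef_pos: [453.4, -367.6, 13.6]
tool_rot: [[-1.0, 0.008, -0.003], [0.008, 1.0, -0.002], [0.003, -0.002, -1.0]]
force: [0.3, -0.2, -0.8]
width: 24.9
grip_force: 63.5
```

```bash
python3 - <<'E'
from h import *
s=manip.state();p=np.array(s['eef_pos']);print(p,s['force'])
up=(p+[0,0,110],down(-.6));seg(p,down(-.6),*up,n=5)
a=bd(2,0,0);b=(a[0]+[0,0,85],a[1])
seg(*up,*b,n=12);seg(*b,*a,n=5)
E
```

```text
[ 453.40777624 -367.58837441   13.61414576] [ 0.273387   -0.17142689 -0.81230214]
5 x [0.0, 0.0, -0.44, 0.0, 0.0, 0.0]
12 x [-0.154, 0.606, 0.029, 0.0, 0.0, -0.021]
5 x [0.0, 0.0, 0.34, 0.0, 0.0, 0.0]
```

Emit:
move_arm:
  rows:
    - [[0, 0, 0.016, 0, 0, 0], [0, 0, 0, 0, 0, 0], [0, 0, 0, 0, 0, 0], [0, 0, 0, 0, 0, 0], [0, 0, 0, 0, 0, 0], [0, 0, -0.44, 0, 0, 0], [0, 0, -0.44, 0, 0, 0], [0, 0, -0.44, 0, 0, 0], [0, 0, -0.44, 0, 0, 0], [0, 0, -0.44, 0, 0, 0]]
  fingers: 0.3

```text
clock: 10.0
eef_pos: [453.6, -367.4, 123.7]
tool_rot: [[-1.0, 0.009, -0.003], [0.009, 1.0, -0.002], [0.003, -0.002, -1.0]]
force: [-0.4, -0.2, 0.2]
width: 29.7
grip_force: 0.0
```

Emit:
move_arm:
  rows:
    - [[-0.154, 0.606, 0.029, 0, 0, -0.021], [-0.154, 0.606, 0.029, 0, 0, -0.021], [-0.154, 0.606, 0.029, 0, 0, -0.021], [-0.154, 0.606, 0.029, 0, 0, -0.021], [-0.154, 0.606, 0.029, 0, 0, -0.021], [-0.154, 0.606, 0.029, 0, 0, -0.021], [-0.154, 0.606, 0.029, 0, 0, -0.021], [-0.154, 0.606, 0.029, 0, 0, -0.021], [-0.154, 0.606, 0.029, 0, 0, -0.021], [-0.154, 0.606, 0.029, 0, 0, -0.021], [-0.154, 0.606, 0.029, 0, 0, -0.021], [-0.154, 0.606, 0.029, 0, 0, -0.021], [0, 0, 0, 0, 0, 0]]
  fingers: 0.0

```text
clock: 11.3
eef_pos: [528.0, 2.8, 104.3]
tool_rot: [[-0.993, -0.12, -0.003], [-0.12, 0.993, -0.001], [0.003, -0.001, -1.0]]
force: [-0.3, -0.3, -0.4]
width: 42.8
grip_force: 0.0
```

```bash
python3 - <<'E'
from h import *
cam('top','t1')
s=manip.state();print(s['width'],s['eef_pos'])
a=bd(2,0,0);plan([(*a,5)])
E
python3 -c "
import cv2
f=cv2.imread('pics/t1.png');cv2.imwrite('pics/t1c.png',cv2.resize(f[150:250,140:390],None,fx=3,fy=3))"
```

```text
42.77461663898667 [527.98723269   1.32533818 104.35359369]
5 x [-0.002, -0.005, 0.333, -0.001, -0.001, 0.002]
```

View pics/t1c.png

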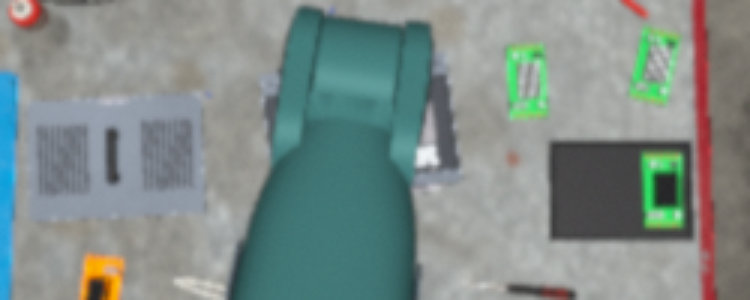

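The first old module lies flat in the tray's right slot at (663,190), so I'll repeat the same sequence on bay 2.

Emit:
move_arm:
  rows:
    - [[-0.002, -0.005, 0.333, 0, 0, 0.002], [-0.002, -0.005, 0.333, 0, 0, 0.002], [-0.002, -0.005, 0.333, 0, 0, 0.002], [-0.002, -0.005, 0.333, 0, 0, 0.002], [-0.002, -0.005, 0.333, 0, 0, 0.002], [0, 0, 0, 0, 0, 0]]

```text
clock: 11.95
eef_pos: [527.2, -2.1, 19.7]
tool_rot: [[-0.994, -0.111, -0.006], [-0.111, 0.994, -0.002], [0.006, -0.001, -1.0]]
force: [-0.7, 0.3, 0.6]
width: 42.8
grip_force: 0.0
```

Emit:
move_arm:
  rows:
    - [[0, 0, 0, 0, 0, 0], [0, 0, 0, 0, 0, 0], [0, 0, 0, 0, 0, 0], [0, 0, 0, 0, 0, 0], [0, 0, 0, 0, 0, 0], [0, 0, 0, 0, 0, 0], [0, 0, 0, 0, 0, 0], [-0.053, 0, 0, 0, 0, 0], [-0.053, 0, 0, 0, 0, 0], [-0.053, 0, 0, 0, 0, 0], [-0.053, 0, 0, 0, 0, 0], [0, 0, 0, 0, 0, 0]]
  fingers: 1.0

```text
clock: 13.15
eef_pos: [538.9, -0.6, 21.9]
tool_rot: [[-0.994, -0.112, -0.003], [-0.112, 0.994, -0.003], [0.003, -0.003, -1.0]]
force: [-4.8, -4.2, 12.5]
width: 24.9
grip_force: 62.1
```

Emit:
move_arm:
  rows:
    - [[-0.019, 0, -0.08, 0, 0.175, 0], [-0.019, 0, -0.08, 0, 0.175, 0], [-0.019, 0, -0.08, 0, 0.175, 0], [-0.019, 0, -0.08, 0, 0.175, 0], [0, 0, -0.02, 0, 0, 0], [0, 0, 0, 0, 0, 0]]

```text
clock: 13.75
eef_pos: [544.7, 0.6, 36.9]
tool_rot: [[-0.932, -0.112, -0.345], [-0.105, 0.994, -0.04], [0.348, -0.002, -0.938]]
force: [-5.9, -2.6, 0.6]
width: 24.7
grip_force: 60.2
```

Emit:
move_arm:
  rows:
    - [[0.136, 0, -0.004, 0, 0, 0], [0.136, 0, -0.004, 0, 0, 0], [0.136, 0, -0.004, 0, 0, 0], [0.154, 0, -0.423, 0, 0, 0], [0.154, 0, -0.423, 0, 0, 0], [0.154, 0, -0.423, 0, 0, 0], [0.154, 0, -0.423, 0, 0, 0], [0, 0, 0, 0, 0, 0]]

```text
clock: 14.55
eef_pos: [527.7, -1.5, 137.9]
tool_rot: [[-0.934, -0.112, -0.338], [-0.104, 0.994, -0.041], [0.341, -0.003, -0.94]]
force: [0.8, 0.5, -1.8]
width: 25.0
grip_force: 61.5
```

```bash
python3 - <<'E'
from h import *
plan([([453.5,-315,110],down(-.6),12),([453.5,-315,13],down(-.6),5)])
E
```

```text
12 x [0.142, -0.515, 0.077, -0.004, -0.058, 0.02]
5 x [0.0, 0.0, 0.388, 0.0, 0.0, 0.0]
```

Emit:
move_arm:
  rows:
    - [[0.142, -0.515, 0.077, -0.004, -0.058, 0.02], [0.142, -0.515, 0.077, -0.004, -0.058, 0.02], [0.142, -0.515, 0.077, -0.004, -0.058, 0.02], [0.142, -0.515, 0.077, -0.004, -0.058, 0.02], [0.142, -0.515, 0.077, -0.004, -0.058, 0.02], [0.142, -0.515, 0.077, -0.004, -0.058, 0.02], [0.142, -0.515, 0.077, -0.004, -0.058, 0.02], [0.142, -0.515, 0.077, -0.004, -0.058, 0.02], [0.142, -0.515, 0.077, -0.004, -0.058, 0.02], [0.142, -0.515, 0.077, -0.004, -0.058, 0.02], [0.142, -0.515, 0.077, -0.004, -0.058, 0.02], [0.142, -0.515, 0.077, -0.004, -0.058, 0.02], [0, 0, 0.388, 0, 0, 0], [0, 0, 0.388, 0, 0, 0], [0, 0, 0.388, 0, 0, 0], [0, 0, 0.388, 0, 0, 0], [0, 0, 0.36, 0, 0, 0], [0, 0, 0, 0, 0, 0], [0, 0, 0, 0, 0, 0]]

```text
clock: 16.45
eef_pos: [451.4, -314.7, 11.5]
tool_rot: [[-1.0, 0.009, -0.005], [0.009, 1.0, 0.001], [0.005, 0.001, -1.0]]
force: [-0.3, -0.4, -0.8]
width: 24.9
grip_force: 69.1
```

Emit:
move_arm:
  rows:
    - [[0, 0, 0.02, 0, 0, 0], [0, 0, 0, 0, 0, 0], [0, 0, 0, 0, 0, 0], [0, 0, 0, 0, 0, 0], [0, 0, 0, 0, 0, 0], [0, 0, -0.44, 0, 0, 0], [0, 0, -0.44, 0, 0, 0], [0, 0, -0.44, 0, 0, 0], [0, 0, -0.44, 0, 0, 0], [0, 0, -0.44, 0, 0, 0]]
  fingers: 0.3

```text
clock: 17.45
eef_pos: [452.3, -315.1, 121.8]
tool_rot: [[-1.0, 0.009, -0.005], [0.009, 1.0, 0.001], [0.005, 0.001, -1.0]]
force: [0.2, -0.8, 0.5]
width: 29.8
grip_force: 0.0
```

```bash
python3 - <<'E'
from h import *
a=bd(1,0,0);plan([(a[0]+[0,0,85],a[1],13),(*a,5)])
E
```

```text
13 x [-0.134, 0.58, 0.024, 0.0, -0.001, -0.019]
5 x [0.0, 0.0, 0.34, 0.0, 0.0, 0.0]
```

Emit:
move_arm:
  rows:
    - [[-0.134, 0.58, 0.024, 0, -0.001, -0.019], [-0.134, 0.58, 0.024, 0, -0.001, -0.019], [-0.134, 0.58, 0.024, 0, -0.001, -0.019], [-0.134, 0.58, 0.024, 0, -0.001, -0.019], [-0.134, 0.58, 0.024, 0, -0.001, -0.019], [-0.134, 0.58, 0.024, 0, -0.001, -0.019], [-0.134, 0.58, 0.024, 0, -0.001, -0.019], [-0.134, 0.58, 0.024, 0, -0.001, -0.019], [-0.134, 0.58, 0.024, 0, -0.001, -0.019], [-0.134, 0.58, 0.024, 0, -0.001, -0.019], [-0.134, 0.58, 0.024, 0, -0.001, -0.019], [-0.134, 0.58, 0.024, 0, -0.001, -0.019], [-0.134, 0.58, 0.024, 0, -0.001, -0.019], [0, 0, 0, 0, 0, 0], [0, 0, 0.34, 0, 0, 0], [0, 0, 0.34, 0, 0, 0], [0, 0, 0.34, 0, 0, 0], [0, 0, 0.34, 0, 0, 0], [0, 0, 0.34, 0, 0, 0], [0, 0, 0, 0, 0, 0]]
  fingers: 0.0

```text
clock: 19.45
eef_pos: [520.2, 64.9, 18.8]
tool_rot: [[-0.994, -0.113, -0.001], [-0.113, 0.994, 0.001], [0.001, 0.001, -1.0]]
force: [0.3, 0.5, 0.5]
width: 42.7
grip_force: 0.0
```

Emit:
move_arm:
  rows:
    - [[0, 0, 0, 0, 0, 0], [0, 0, 0, 0, 0, 0], [0, 0, 0, 0, 0, 0], [0, 0, 0, 0, 0, 0], [0, 0, 0, 0, 0, 0], [0, 0, 0, 0, 0, 0], [0, 0, 0, 0, 0, 0], [-0.053, 0, 0, 0, 0, 0], [-0.053, 0, 0, 0, 0, 0], [-0.053, 0, 0, 0, 0, 0], [-0.053, 0, 0, 0, 0, 0], [0, 0, 0, 0, 0, 0]]
  fingers: 1.0

```text
clock: 20.65
eef_pos: [531.9, 66.3, 21.0]
tool_rot: [[-0.994, -0.114, 0.002], [-0.114, 0.994, 0.0], [-0.002, -0.0, -1.0]]
force: [-4.5, -3.7, 12.2]
width: 24.7
grip_force: 61.2
```

Emit:
move_arm:
  rows:
    - [[-0.019, 0, -0.08, 0, 0.175, 0], [-0.019, 0, -0.08, 0, 0.175, 0], [-0.019, 0, -0.08, 0, 0.175, 0], [-0.019, 0, -0.08, 0, 0.175, 0], [0, 0, -0.02, 0, 0, 0], [0, 0, 0, 0, 0, 0]]

```text
clock: 21.25
eef_pos: [537.6, 67.4, 35.9]
tool_rot: [[-0.934, -0.114, -0.339], [-0.108, 0.993, -0.038], [0.342, 0.001, -0.94]]
force: [-6.0, -1.6, -3.9]
width: 24.9
grip_force: 59.1
```

Emit:
move_arm:
  rows:
    - [[0.136, 0, -0.004, 0, 0, 0], [0.136, 0, -0.004, 0, 0, 0], [0.136, 0, -0.004, 0, 0, 0], [0.154, 0, -0.423, 0, 0, 0], [0.154, 0, -0.423, 0, 0, 0], [0.154, 0, -0.423, 0, 0, 0], [0.154, 0, -0.423, 0, 0, 0], [0, 0, 0, 0, 0, 0]]

```text
clock: 22.05
eef_pos: [520.3, 65.1, 137.3]
tool_rot: [[-0.936, -0.114, -0.333], [-0.107, 0.993, -0.038], [0.335, 0.0, -0.942]]
force: [1.0, 0.5, -1.0]
width: 24.5
grip_force: 61.5
```

```bash
python3 - <<'E'
from h import *
plan([([453.5,-263,110],down(-.6),13),([453.5,-263,11.5],down(-.6),5)])
E
```

```text
13 x [0.122, -0.498, 0.067, -0.003, -0.053, 0.019]
5 x [0.0, 0.0, 0.394, 0.0, 0.0, 0.0]
```

Emit:
move_arm:
  rows:
    - [[0.122, -0.498, 0.067, -0.003, -0.053, 0.019], [0.122, -0.498, 0.067, -0.003, -0.053, 0.019], [0.122, -0.498, 0.067, -0.003, -0.053, 0.019], [0.122, -0.498, 0.067, -0.003, -0.053, 0.019], [0.122, -0.498, 0.067, -0.003, -0.053, 0.019], [0.122, -0.498, 0.067, -0.003, -0.053, 0.019], [0.122, -0.498, 0.067, -0.003, -0.053, 0.019], [0.122, -0.498, 0.067, -0.003, -0.053, 0.019], [0.122, -0.498, 0.067, -0.003, -0.053, 0.019], [0.122, -0.498, 0.067, -0.003, -0.053, 0.019], [0.122, -0.498, 0.067, -0.003, -0.053, 0.019], [0.122, -0.498, 0.067, -0.003, -0.053, 0.019], [0.122, -0.498, 0.067, -0.003, -0.053, 0.019], [0, 0, 0.394, 0, 0, 0], [0, 0, 0.394, 0, 0, 0], [0, 0, 0.394, 0, 0, 0], [0, 0, 0.394, 0, 0, 0], [0, 0, 0.38, 0, 0, 0], [0, 0, 0, 0, 0, 0], [0, 0, 0, 0, 0, 0]]

```text
clock: 24.05
eef_pos: [451.4, -262.8, 9.7]
tool_rot: [[-1.0, 0.01, -0.003], [0.01, 1.0, -0.002], [0.003, -0.002, -1.0]]
force: [0.7, 0.5, -0.8]
width: 25.0
grip_force: 71.9
```

Emit:
move_arm:
  rows:
    - [[0, 0, 0, 0, 0, 0], [0, 0, 0, 0, 0, 0], [0, 0, 0, 0, 0, 0], [0, 0, 0, 0, 0, 0], [0, 0, -0.44, 0, 0, 0], [0, 0, -0.44, 0, 0, 0], [0, 0, -0.44, 0, 0, 0], [0, 0, -0.44, 0, 0, 0], [0, 0, -0.44, 0, 0, 0], [0, 0, -0.44, 0, 0, 0]]
  fingers: 0.3

```text
clock: 25.05
eef_pos: [452.1, -262.9, 142.9]
tool_rot: [[-1.0, 0.01, -0.003], [0.01, 1.0, -0.002], [0.003, -0.002, -1.0]]
force: [0.4, 0.2, 0.3]
width: 30.0
grip_force: 0.0
```

```bash
python3 - <<'E'
from h import *
plan([([500,-240,300],down(0),9)])
c=cam('top');
for b in boards(c,4,7,40): print(b)
E
```

```text
9 x [-0.106, 0.051, -0.349, 0.0, -0.001, -0.002]
(460.6, 805.1, 70.1, 13.2, -83.0, array([ 40., 215.]))
(452.8, -259.2, 84.4, 40.2, -1.4, array([328., 211.]))
(587.5, -205.6, 81.8, 44.2, -1.2, array([315., 177.]))
(607.0, -359.6, 84.9, 42.8, -19.9, array([356., 170.]))
```

Emit:
move_arm:
  rows:
    - [[-0.106, 0.051, -0.349, 0, 0, 0], [-0.106, 0.051, -0.349, 0, 0, 0], [-0.106, 0.051, -0.349, 0, 0, 0], [-0.106, 0.051, -0.349, 0, 0, 0], [-0.106, 0.051, -0.349, 0, 0, 0], [-0.106, 0.051, -0.349, 0, 0, 0], [-0.106, 0.051, -0.349, 0, 0, 0], [-0.106, 0.051, -0.349, 0, 0, 0], [-0.106, 0.051, -0.349, 0, 0, 0], [0, 0, 0, 0, 0, 0], [0, 0, 0, 0, 0, 0]]
  fingers: 0.0

```text
clock: 26.2
eef_pos: [500.7, -240.2, 298.4]
tool_rot: [[-1.0, 0.01, -0.003], [0.01, 1.0, -0.002], [0.003, -0.002, -1.0]]
force: [-0.4, 0.5, -0.6]
width: 42.7
grip_force: 0.0
```

```bash
python3 - <<'E'
from h import *
c=cam('wrist','w4')
for b in boards(c,4): print(b)
s=manip.state();print(s['eef_pos'])
E
```

```text
(605.4, -362.0, 89.6, 45.3, -14.2, array([165., 224.]))
(588.4, -205.8, 89.9, 44.5, 1.3, array([277., 212.]))
(452.3, -315.0, 152.8, 90.8, -89.1, array([191., 113.]))
[ 500.38314359 -240.20601837  298.00477889]
```

View pics/w4.png

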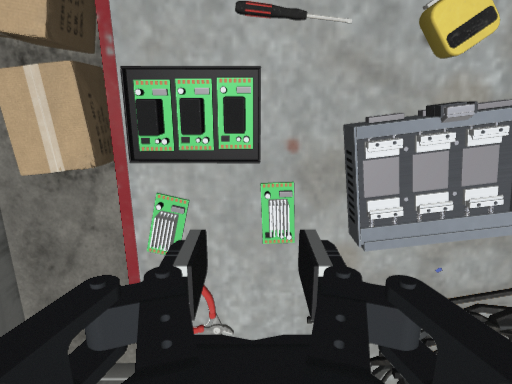

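All three old modules lie flat in the tray at (150,115), (193,115) and (236,113). New modules are at (277,212) and (165,224), and the unit is empty.

```bash
python3 - <<'E'
from h import *
p=np.array([588.4,-205.8,0])
plan([(p+[0,0,90],down(1.3),10),(p+[0,0,10],down(1.3),5)])
E
```

```text
10 x [-0.177, 0.068, 0.416, 0.0, -0.001, -0.007]
5 x [0.0, 0.0, 0.32, 0.0, 0.0, 0.0]
```

Emit:
move_arm:
  rows:
    - [[-0.177, 0.068, 0.416, 0, -0.001, -0.007], [-0.177, 0.068, 0.416, 0, -0.001, -0.007], [-0.177, 0.068, 0.416, 0, -0.001, -0.007], [-0.177, 0.068, 0.416, 0, -0.001, -0.007], [-0.177, 0.068, 0.416, 0, -0.001, -0.007], [-0.177, 0.068, 0.416, 0, -0.001, -0.007], [-0.177, 0.068, 0.416, 0, -0.001, -0.007], [-0.177, 0.068, 0.416, 0, -0.001, -0.007], [-0.177, 0.068, 0.416, 0, -0.001, -0.007], [-0.177, 0.068, 0.416, 0, -0.001, -0.007], [0, 0, 0.32, 0, 0, 0], [0, 0, 0.32, 0, 0, 0], [0, 0, 0.32, 0, 0, 0], [0, 0, 0.32, 0, 0, 0], [0, 0, 0.32, 0, 0, 0], [0, 0, 0, 0, 0, 0], [0, 0, 0, 0, 0, 0]]

```text
clock: 27.95
eef_pos: [588.3, -206.1, 10.5]
tool_rot: [[-1.0, -0.025, 0.001], [-0.025, 1.0, -0.001], [-0.001, -0.001, -1.0]]
force: [0.1, -0.4, -0.0]
width: 42.3
grip_force: 0.0
```

Emit:
move_arm:
  rows:
    - [[0, 0, 0, 0, 0, 0], [0, 0, 0, 0, 0, 0], [0, 0, 0, 0, 0, 0], [0, 0, 0, 0, 0, 0], [0, 0, 0, 0, 0, 0], [0, 0, 0, 0, 0, 0], [0, 0, 0, 0, 0, 0], [0, 0, 0, 0, 0, 0]]
  fingers: 1.0

```text
clock: 28.75
eef_pos: [589.3, -206.5, 11.6]
tool_rot: [[-1.0, -0.025, 0.003], [-0.025, 1.0, -0.002], [-0.003, -0.002, -1.0]]
force: [-0.9, 0.5, 6.8]
width: 24.9
grip_force: 60.2
```

```bash
python3 - <<'E'
from h import *
s=manip.state();p=np.array(s['eef_pos']);R=np.array(s['tool_rot'])
u=(p+[0,0,120],R);seg(p,R,*u,n=5)
r=far(3,36.5,8,20,h=10);r=(r[0]+[0,0,80],r[1]);print(r[0]);seg(*u,*r,n=8)
E
```

```text
5 x [-0.001, -0.001, -0.48, 0.0, 0.0, 0.0]
[533.73556525 -65.83453998 124.78783266]
8 x [0.113, 0.36, 0.033, 0.003, 0.088, -0.022]
```

Emit:
move_arm:
  rows:
    - [[0, 0, -0.48, 0, 0, 0], [0, 0, -0.48, 0, 0, 0], [0, 0, -0.48, 0, 0, 0], [0, 0, -0.48, 0, 0, 0], [0, 0, -0.48, 0, 0, 0], [0.113, 0.36, 0.033, 0.003, 0.088, -0.022], [0.113, 0.36, 0.033, 0.003, 0.088, -0.022], [0.113, 0.36, 0.033, 0.003, 0.088, -0.022], [0.113, 0.36, 0.033, 0.003, 0.088, -0.022], [0.113, 0.36, 0.033, 0.003, 0.088, -0.022], [0.113, 0.36, 0.033, 0.003, 0.088, -0.022], [0.113, 0.36, 0.033, 0.003, 0.088, -0.022], [0.113, 0.36, 0.033, 0.003, 0.088, -0.022], [0, 0, 0, 0, 0, 0], [0, 0, 0, 0, 0, 0]]

```text
clock: 30.25
eef_pos: [533.6, -65.4, 124.1]
tool_rot: [[-0.933, -0.113, -0.34], [-0.107, 0.994, -0.037], [0.342, 0.002, -0.94]]
force: [0.7, 0.2, -1.6]
width: 25.0
grip_force: 59.2
```

```bash
cat >> h.py <<'E'
def inhand(c=None,show=True):
    """near half of held board in the tool frame: plane z, slope, near edge, side edges"""
    s=manip.state(); c=c or cam('wrist')
    p=np.array(s['eef_pos']);R=np.array(s['tool_rot'])
    Q=(pts(c)-p)@R
    hsv=cv2.cvtColor(c['frame'],cv2.COLOR_RGB2HSV)
    g=(cv2.inRange(hsv,(50,110,60),(78,255,255))>0)&(abs(Q[...,1])<35)&(Q[...,2]>-25)&(Q[...,2]<15)&(Q[...,0]>20)&(Q[...,0]<60)
    q=Q[g];A=np.c_[q[:,:2],np.ones(len(q))];k=np.linalg.lstsq(A,q[:,2],rcond=None)[0]
    print('held: n',len(q),'z@centre',k[2].round(2),'slope deg x,y',np.degrees(np.arctan(k[:2])).round(2),'x',np.percentile(q[:,0],[1,99.5]).round(1),'y',np.percentile(q[:,1],[1,99]).round(1))
E
python3 - <<'E'
from h import *
c=cam('wrist','w5');inhand(c)
s=manip.state();print(s['eef_pos'],s['force'],s['width'])
d=np.load('/tmp/w3.npz');p=np.array([445.5,-317.4,261]);R=down(0)
Q=(d['P']-p)@R;hsv=cv2.cvtColor(d['f'],cv2.COLOR_RGB2HSV)
g=(cv2.inRange(hsv,(50,110,60),(78,255,255))>0)&(abs(Q[...,1])<35)&(Q[...,2]>-25)&(Q[...,2]<15)&(Q[...,0]>20)&(Q[...,0]<60)
q=Q[g];A=np.c_[q[:,:2],np.ones(len(q))];k=np.linalg.lstsq(A,q[:,2],rcond=None)[0]
print(k,np.percentile(q[:,0],[1,99.5]),np.percentile(q[:,1],[1,99]))
E
```

```text
held: n 3192 z@centre 7.13 slope deg x,y [0.95 0.09] x [20.4 45.1] y [-21.5  23.7]
[533.51690734 -65.76285753 124.2236309 ] [ 0.70796092 -0.25819338 -0.69224187] 24.857383844638726
[-2.18289988e-03  6.99934950e-04  5.06170099e+00] [20.37782977 45.38098346] [-22.03582008  23.12426704]
```

```bash
cat >> h.py <<'E'
def insert(bay,h,start=None):
    H=dict(h=h);s=manip.state()
    A=far(bay,34,30,20,h);B=far(bay,34,2,20,h);C=far(bay,44,1.2,20,h);D=far(bay,55.5,.7,20,h);E=bd(bay,10.5,.3,0,h);F=bd(bay,0.3,.3,0,h)
    p,R=np.array(s['eef_pos']),np.array(s['tool_rot'])
    for n,(q,k) in {'over':(A,6),'down':(B,3),'mouth':(C,3),'push':(D,4),'level':(E,4),'back':(F,4)}.items():
        print(n,q[0].round(1),end=' ');p,R=seg(p,R,*q,n=k)
E
python3 -c "
from h import *
insert(3,11)"
```

```text
over [531.6 -66.1  67.7] 6 x [-0.058, 0.0, 0.179, 0.001, 0.0, -0.001]
down [531.6 -66.1  39.7] 3 x [-0.064, 0.0, 0.175, 0.0, 0.0, 0.0]
mouth [541.5 -64.9  38.9] 3 x [-0.064, 0.0, -0.018, 0.0, 0.0, 0.0]
push [552.9 -63.6  38.4] 4 x [-0.055, 0.0, -0.017, 0.0, 0.0, 0.0]
level [546.5 -64.4  23.3] 4 x [0.015, 0.0, 0.081, 0.0, -0.175, 0.0]
back [536.4 -65.5  23.3] 4 x [0.051, 0.0, 0.0, 0.0, 0.0, 0.0]
```

Emit:
move_arm:
  rows:
    - [[-0.058, 0, 0.179, 0.001, 0, -0.001], [-0.058, 0, 0.179, 0.001, 0, -0.001], [-0.058, 0, 0.179, 0.001, 0, -0.001], [-0.058, 0, 0.179, 0.001, 0, -0.001], [-0.058, 0, 0.179, 0.001, 0, -0.001], [-0.058, 0, 0.179, 0.001, 0, -0.001], [-0.064, 0, 0.175, 0, 0, 0], [-0.064, 0, 0.175, 0, 0, 0], [-0.064, 0, 0.175, 0, 0, 0], [-0.064, 0, -0.018, 0, 0, 0], [-0.064, 0, -0.018, 0, 0, 0], [-0.064, 0, -0.018, 0, 0, 0], [0, 0, 0, 0, 0, 0]]

```text
clock: 31.6
eef_pos: [541.7, -64.3, 39.1]
tool_rot: [[-0.933, -0.117, -0.34], [-0.11, 0.993, -0.04], [0.343, -0.0, -0.94]]
force: [0.0, 0.7, -0.8]
width: 25.1
grip_force: 59.2
```

```bash
python3 -c "
from h import *
s=manip.state();print(s['eef_pos'],s['force'],s['width']);inhand()"
```

```text
[541.72910714 -64.31779735  39.13881042] [ 0.00748889  0.66561282 -0.83492988] 25.104242628697623
held: n 3196 z@centre 7.05 slope deg x,y [0.94 0.06] x [20.5 45.2] y [-21.8  23.3]
```

Emit:
move_arm:
  rows:
    - [[-0.055, 0, -0.017, 0, 0, 0], [-0.055, 0, -0.017, 0, 0, 0], [-0.055, 0, -0.017, 0, 0, 0], [-0.055, 0, -0.017, 0, 0, 0], [0, 0, 0, 0, 0, 0]]

```text
clock: 32.15
eef_pos: [552.4, -62.9, 38.3]
tool_rot: [[-0.933, -0.117, -0.342], [-0.11, 0.993, -0.04], [0.344, 0.0, -0.939]]
force: [-5.6, -0.8, 1.7]
width: 24.9
grip_force: 59.2
```

Emit:
move_arm:
  rows:
    - [[0.015, 0, 0.081, 0, -0.175, 0], [0.015, 0, 0.081, 0, -0.175, 0], [0.015, 0, 0.081, 0, -0.175, 0], [0.015, 0, 0.081, 0, -0.175, 0], [0, 0, 0, 0, 0, 0]]

```text
clock: 32.65
eef_pos: [544.2, -63.9, 23.9]
tool_rot: [[-0.993, -0.116, 0.002], [-0.116, 0.993, -0.001], [-0.002, -0.001, -1.0]]
force: [-5.5, -1.5, -1.0]
width: 25.0
grip_force: 59.1
```

```bash
python3 - <<'E'
from h import *
c=cam('wrist','w6');inhand(c)
E
```

```text
held: n 3235 z@centre 7.01 slope deg x,y [ 1.2 -0.1] x [20.4 45.8] y [-21.7  23.5]
```

View pics/w6.png

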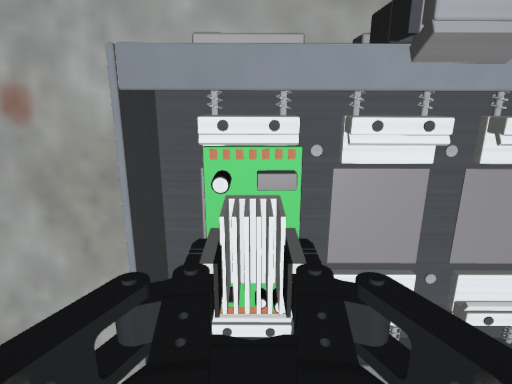

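The new board is level with its near end (row 148) just inside the near lip's edge (row 144) and its far end under the far lip. I'll check the sideways centring before sliding it back.

```bash
python3 - <<'E'
from h import *
c=cam('wrist');P=pts(c);f=c['frame'];v,u=np.mgrid[:384,:512]
Q=(P-np.r_[U,0])@np.c_[np.r_[ux,0],np.r_[uy,0],[0,0,1]]
w=((f.min(2)>170)&(Q[...,2]>18)&(Q[...,2]<30)).astype(np.uint8)
n,l,s,ce=cv2.connectedComponentsWithStats(w)
for i in range(1,n):
    if s[i,4]>150:
        q=Q[l==i];b=onplane(c,np.argwhere(l==i)[:,::-1],24);b=(b-np.r_[U,0])@np.c_[np.r_[ux,0],np.r_[uy,0],[0,0,1]]
        print(s[i,4],ce[i].round(),np.percentile(b[:,0],[1,99]).round(1),'y',np.percentile(b[:,1],[1,99]).round(1),np.percentile(b[:,1],[1,99]).mean().round(1),'z',np.median(q[:,2]).round(1))
g=(cv2.inRange(cv2.cvtColor(f,cv2.COLOR_RGB2HSV),(50,110,60),(78,255,255))>0)&(v<240)&(u>190)&(u<310)
b=onplane(c,np.argwhere(g)[:,::-1],17);b=(b-np.r_[U,0])@np.c_[np.r_[ux,0],np.r_[uy,0],[0,0,1]]
print('board',np.percentile(b[:,0],[.5,99.5]).round(1),np.percentile(b[:,1],[1,99]).round(1))
E
```

```text
2591 [248. 130.] [-50.6 -39.2] y [-87.2 -45. ] -66.1 z 22.7
2642 [400. 131.] [-50.7 -38.9] y [-22.3  20.2] -1.1 z 22.7
228 [507. 133.] [-50.3 -38.9] y [41.6 46.8] 44.2 z 22.5
180 [220. 185.] [-23.7 -17.3] y [-82.  -75.7] -78.9 z 28.1
240 [231. 235.] [-14.   27.6] y [-75.2 -72.9] -74.0 z 21.9
360 [242. 239.] [-14.   27.8] y [-70.5 -68.2] -69.3 z 21.9
500 [253. 240.] [-14.   27.6] y [-65.5 -63.1] -64.3 z 21.9
422 [263. 240.] [-14.   27.6] y [-60.5 -58.3] -59.4 z 21.9
255 [274. 236.] [-14.   27.6] y [-56.  -53.5] -54.7 z 21.9
357 [489. 306.] [39.1 43.1] y [42.1 63.9] 53.0 z 21.8
460 [489. 318.] [45.4 51.8] y [43.1 65.6] 54.4 z 23.2
584 [253. 318.] [46.1 50.8] y [-83.6 -45.5] -64.5 z 21.7
739 [252. 330.] [52.5 59.1] y [-84.7 -45.2] -65.0 z 23.2
board [-37.    4.6] [-86.9 -41.9]
```

Emit:
move_arm:
  rows:
    - [[0, -0.014, 0.006, 0, 0, 0], [0, -0.014, 0.006, 0, 0, 0], [0.038, 0, 0, 0, 0, 0], [0.038, 0, 0, 0, 0, 0], [0.038, 0, 0, 0, 0, 0], [0.038, 0, 0, 0, 0, 0], [0, 0, 0, 0, 0, 0]]

```text
clock: 33.45
eef_pos: [539.6, -65.6, 23.5]
tool_rot: [[-0.993, -0.117, 0.002], [-0.117, 0.993, 0.001], [-0.002, 0.001, -1.0]]
force: [-4.3, 5.4, 12.9]
width: 25.1
grip_force: 61.0
```

Emit:
move_arm:
  rows:
    - [[0, 0, 0, 0, 0, 0], [0, 0, 0, 0, 0, 0], [0, 0, 0, 0, 0, 0], [0, 0, 0, 0, 0, 0], [0, 0, 0, 0, 0, 0]]
  fingers: 0.2

```text
clock: 33.95
eef_pos: [538.7, -66.0, 22.6]
tool_rot: [[-0.993, -0.117, -0.0], [-0.117, 0.993, 0.0], [0.0, 0.0, -1.0]]
force: [-0.5, 0.6, -0.3]
width: 34.1
grip_force: 0.0
```

```bash
cat >> h.py <<'E'
def bayview(c,bay):
    B=np.c_[np.r_[ux,0],np.r_[uy,0],[0,0,1]]
    Q=(pts(c)-np.r_[U,0])@B;f=c['frame']
    g=(cv2.inRange(cv2.cvtColor(f,cv2.COLOR_RGB2HSV),(50,110,60),(78,255,255))>0)&(abs(Q[...,1]-66*(2-bay))<32)&(Q[...,0]<-16)&(Q[...,0]>-60)
    b=(onplane(c,np.argwhere(g)[:,::-1],16)-np.r_[U,0])@B
    q=Q[g];k=np.linalg.lstsq(np.c_[q[:,:2],np.ones(len(q))],q[:,2],rcond=None)[0]
    print('board x0',np.percentile(b[:,0],.5).round(1),'y',np.percentile(b[:,1],[1,99]).round(1),'topz',np.median(q[:,2]).round(1),'slope',np.degrees(k[:2]).round(1))
    w=((f.min(2)>170)&(Q[...,2]>18)&(Q[...,2]<30)&(Q[...,0]<-35)).astype(np.uint8)
    n,l,s,ce=cv2.connectedComponentsWithStats(w)
    for i in range(1,n):
        if s[i,4]>150:
            b=(onplane(c,np.argwhere(l==i)[:,::-1],24)-np.r_[U,0])@B
            print('jaw x',np.percentile(b[:,0],[1,99]).round(1),'y',np.percentile(b[:,1],[1,99]).round(1),np.percentile(b[:,1],[1,99]).mean().round(1))
E
python3 -c "
from h import *
s=manip.state();print(s['eef_pos'],s['force'],s['width'])
bayview(cam('wrist','w7'),3)"
```

```text
[538.71409181 -66.03712465  22.63839278] [-0.4697595   0.64048096 -0.25840507] 34.10032702588393
board x0 -40.8 y [-87.7 -42.5] topz 15.6 slope [ 0.2 -0.1]
jaw x [-51.3 -39.8] y [-87.4 -45.1] -66.3
jaw x [-50.6 -39. ] y [-22.3  20.1] -1.1
```

Emit:
move_arm:
  rows:
    - [[0, 0, -0.4, 0, 0, 0], [0, 0, -0.4, 0, 0, 0], [0, 0, -0.4, 0, 0, 0], [0, 0, -0.4, 0, 0, 0], [0, 0, -0.4, 0, 0, 0], [0, 0, 0, 0, 0, 0]]
  fingers: 0.1

```text
clock: 34.6
eef_pos: [539.9, -66.3, 124.9]
tool_rot: [[-0.993, -0.117, 0.003], [-0.117, 0.993, -0.001], [-0.003, -0.001, -1.0]]
force: [0.8, -1.3, -0.2]
width: 38.6
grip_force: 0.0
```

```bash
sed -i 's/^uy\b/&/; s/^ux=\(.*\)$/ux=\1\nU=U+0.7*ux-0.7*uy/' h.py; python3 - <<'E'
from h import *
c=cam('top')
for b in boards(c,4,7,40): print(b)
bayview(cam('wrist'),3)
p=np.array([605.4,-362,0])
plan([(p+[0,0,90],down(-14.2),14),(p+[0,0,9],down(-14.2),5)])
E
```

```text
(460.6, 805.1, 70.1, 13.2, -83.0, array([ 40., 215.]))
(454.0, -315.8, 154.4, 87.5, 89.4, array([346., 213.]))
(606.0, -362.7, 83.4, 43.9, -12.9, array([357., 171.]))
board x0 -42.6 y [-86.9 -41.8] topz 15.7 slope [ 0.4 -0.3]
jaw x [-51.8 -41.1] y [-86.7 -44.2] -65.5
jaw x [-51.2 -39.8] y [-21.1  21.2] 0.0
jaw x [-50.6 -39.2] y [44.3 86.8] 65.6
14 x [-0.118, -0.42, 0.047, 0.0, 0.0, 0.052]
5 x [0.0, 0.0, 0.324, 0.0, 0.0, 0.0]
```

Emit:
move_arm:
  rows:
    - [[-0.118, -0.42, 0.047, 0, 0, 0.052], [-0.118, -0.42, 0.047, 0, 0, 0.052], [-0.118, -0.42, 0.047, 0, 0, 0.052], [-0.118, -0.42, 0.047, 0, 0, 0.052], [-0.118, -0.42, 0.047, 0, 0, 0.052], [-0.118, -0.42, 0.047, 0, 0, 0.052], [-0.118, -0.42, 0.047, 0, 0, 0.052], [-0.118, -0.42, 0.047, 0, 0, 0.052], [-0.118, -0.42, 0.047, 0, 0, 0.052], [-0.118, -0.42, 0.047, 0, 0, 0.052], [-0.118, -0.42, 0.047, 0, 0, 0.052], [-0.118, -0.42, 0.047, 0, 0, 0.052], [-0.118, -0.42, 0.047, 0, 0, 0.052], [-0.118, -0.42, 0.047, 0, 0, 0.052], [0, 0, 0, 0, 0, 0]]
  fingers: 0.0

```text
clock: 36.2
eef_pos: [605.1, -365.5, 88.8]
tool_rot: [[-0.969, 0.248, -0.001], [0.248, 0.969, -0.0], [0.001, -0.0, -1.0]]
force: [-0.1, 1.1, -0.3]
width: 42.8
grip_force: 0.0
```

```bash
python3 - <<'E'
from h import *
s=manip.state();print(s['eef_pos'],s['width'])
for b in boards(cam('wrist'),4): print(b)
p=np.array([605.4,-362,0]);plan([(p+[0,0,9],down(-14.2),5)])
E
```

```text
[ 605.07256311 -365.51702803   88.7874054 ] 42.774873695962995
(605.6, -362.2, 89.2, 45.4, -13.9, array([255., 191.]))
(495.2, -315.7, 47.8, 13.5, 75.6, array([282.,   8.]))
(484.0, -367.2, 46.8, 28.5, 88.8, array([200.,  18.]))
5 x [0.001, 0.008, 0.32, 0.0, 0.0, -0.001]
```

Emit:
move_arm:
  rows:
    - [[0, 0.014, 0.32, 0, 0, 0], [0, 0.014, 0.32, 0, 0, 0], [0, 0.014, 0.32, 0, 0, 0], [0, 0.014, 0.32, 0, 0, 0], [0, 0.014, 0.32, 0, 0, 0], [0, 0, 0, 0, 0, 0], [0, 0, 0, 0, 0, 0]]

```text
clock: 36.95
eef_pos: [606.4, -358.6, 10.2]
tool_rot: [[-0.97, 0.244, -0.0], [0.244, 0.97, 0.0], [0.0, -0.0, -1.0]]
force: [0.6, 0.5, 0.5]
width: 42.6
grip_force: 0.0
```

Emit:
move_arm:
  rows:
    - [[0, 0, 0, 0, 0, 0], [0, 0, 0, 0, 0, 0], [0, 0, 0, 0, 0, 0], [0, 0, 0, 0, 0, 0], [0, 0, 0, 0, 0, 0], [0, 0, 0, 0, 0, 0], [0, 0, 0, 0, 0, 0], [0, 0, -0.48, 0, 0, 0], [0, 0, -0.48, 0, 0, 0], [0, 0, -0.48, 0, 0, 0], [0, 0, -0.48, 0, 0, 0], [0, 0, -0.48, 0, 0, 0], [0, 0, 0, 0, 0, 0]]
  fingers: 1.0

```text
clock: 38.25
eef_pos: [607.5, -359.8, 133.6]
tool_rot: [[-0.97, 0.245, 0.004], [0.245, 0.97, -0.003], [-0.005, -0.002, -1.0]]
force: [0.4, -0.8, -1.2]
width: 24.7
grip_force: 59.5
```

```bash
python3 - <<'E'
from h import *
s=manip.state();print(s['eef_pos'],s['width'],s['force']);inhand()
r=far(2,34,50,20,h=11);print(r[0]);plan([(*r,15)])
E
```

```text
[ 607.53989167 -359.75370893  133.61454028] 24.698684331448373 [ 0.36757322 -0.78262168 -1.19824865]
held: n 3176 z@centre 6.93 slope deg x,y [0.9  0.05] x [20.4 44.9] y [-21.4  23.6]
[524.78185184  -1.13487443  87.72752528]
15 x [0.138, 0.471, 0.076, 0.008, 0.046, -0.048]
```

Emit:
move_arm:
  rows:
    - [[0.138, 0.471, 0.076, 0.008, 0.046, -0.048], [0.138, 0.471, 0.076, 0.008, 0.046, -0.048], [0.138, 0.471, 0.076, 0.008, 0.046, -0.048], [0.138, 0.471, 0.076, 0.008, 0.046, -0.048], [0.138, 0.471, 0.076, 0.008, 0.046, -0.048], [0.138, 0.471, 0.076, 0.008, 0.046, -0.048], [0.138, 0.471, 0.076, 0.008, 0.046, -0.048], [0.138, 0.471, 0.076, 0.008, 0.046, -0.048], [0.138, 0.471, 0.076, 0.008, 0.046, -0.048], [0.138, 0.471, 0.076, 0.008, 0.046, -0.048], [0.138, 0.471, 0.076, 0.008, 0.046, -0.048], [0.138, 0.471, 0.076, 0.008, 0.046, -0.048], [0.138, 0.471, 0.076, 0.008, 0.046, -0.048], [0.138, 0.471, 0.076, 0.008, 0.046, -0.048], [0.138, 0.471, 0.076, 0.008, 0.046, -0.048], [0, 0, 0, 0, 0, 0], [0, 0, 0, 0, 0, 0]]

```text
clock: 40.0
eef_pos: [523.4, -0.6, 86.7]
tool_rot: [[-0.933, -0.116, -0.34], [-0.111, 0.993, -0.037], [0.342, 0.003, -0.94]]
force: [0.5, -0.4, -1.8]
width: 24.8
grip_force: 59.5
```

```bash
python3 - <<'E'
from h import *
c=cam('wrist');inhand(c);U=U-.6*uy
import h;h.U=U
bayview(c,2);insert(2,10.9);s=manip.state();print(s['eef_pos'],s['tool_rot'],down(6.6,20))
E
```

```text
held: n 3163 z@centre 6.96 slope deg x,y [0.91 0.13] x [20.4 44.4] y [-21.1  24. ]
board x0 -66.7 y [-31.3  36.2] topz 90.8 slope [-20.7   0.4]
jaw x [-51.3 -40.4] y [-85.5 -42.9] -64.2
jaw x [-50.5 -44.1] y [45.7 88. ] 66.8
jaw x [-42.8 -38.7] y [44.9 87.2] 66.1
over [524.8  -1.7  67.6] 6 x [-0.026, -0.002, 0.059, 0.001, 0.0, 0.001]
down [524.8  -1.7  39.6] 3 x [-0.064, 0.0, 0.175, 0.0, 0.0, 0.0]
mouth [534.8  -0.6  38.8] 3 x [-0.064, 0.0, -0.018, 0.0, 0.0, 0.0]
push [546.2   0.7  38.3] 4 x [-0.055, 0.0, -0.017, 0.0, 0.0, 0.0]
level [539.8  -0.   23.2] 4 x [0.015, 0.0, 0.081, 0.0, -0.175, 0.0]
back [529.6  -1.2  23.2] 4 x [0.051, 0.0, 0.0, 0.0, 0.0, 0.0]
[523.60606708  -1.16354568  86.88712789] [[-0.93334514 -0.11558517 -0.3398631 ]
 [-0.10971253  0.9932924  -0.03651534]
 [ 0.34180407  0.00320583 -0.93976577]] [[-0.93346506 -0.11493715 -0.3397535 ]
 [-0.10800559  0.99337277 -0.03931082]
 [ 0.34202014  0.         -0.93969262]]
```

Emit:
move_arm:
  rows:
    - [[-0.026, -0.002, 0.059, 0.001, 0, 0.001], [-0.026, -0.002, 0.059, 0.001, 0, 0.001], [-0.026, -0.002, 0.059, 0.001, 0, 0.001], [-0.026, -0.002, 0.059, 0.001, 0, 0.001], [-0.026, -0.002, 0.059, 0.001, 0, 0.001], [-0.026, -0.002, 0.059, 0.001, 0, 0.001], [-0.064, 0, 0.175, 0, 0, 0], [-0.064, 0, 0.175, 0, 0, 0], [-0.064, 0, 0.175, 0, 0, 0], [-0.064, 0, -0.018, 0, 0, 0], [-0.064, 0, -0.018, 0, 0, 0], [-0.064, 0, -0.018, 0, 0, 0], [0, 0, 0, 0, 0, 0]]

```text
clock: 41.35
eef_pos: [535.1, -0.2, 39.5]
tool_rot: [[-0.934, -0.114, -0.34], [-0.107, 0.993, -0.04], [0.342, -0.001, -0.94]]
force: [-3.9, -0.9, 1.0]
width: 24.6
grip_force: 59.5
```

Emit:
move_arm:
  rows:
    - [[-0.055, 0, -0.017, 0, 0, 0], [-0.055, 0, -0.017, 0, 0, 0], [-0.055, 0, -0.017, 0, 0, 0], [-0.052, 0, -0.017, 0, 0, 0], [0, 0, 0, 0, 0, 0]]

```text
clock: 41.85
eef_pos: [546.1, 1.2, 38.8]
tool_rot: [[-0.933, -0.114, -0.34], [-0.107, 0.993, -0.039], [0.342, -0.0, -0.94]]
force: [-5.5, -1.5, 1.4]
width: 25.3
grip_force: 59.5
```

Emit:
move_arm:
  rows:
    - [[0.015, 0, 0.081, 0, -0.175, 0], [0.015, 0, 0.081, 0, -0.175, 0], [0.015, 0, 0.081, 0, -0.175, 0], [0.015, 0, 0.081, 0, -0.175, 0], [0, 0, 0, 0, 0, 0]]

```text
clock: 42.35
eef_pos: [537.1, 0.5, 23.6]
tool_rot: [[-0.994, -0.114, 0.002], [-0.114, 0.994, -0.0], [-0.002, -0.0, -1.0]]
force: [-5.7, -0.2, -3.3]
width: 25.1
grip_force: 59.4
```

```bash
python3 - <<'E'
from h import *
c=cam('wrist','w8');inhand(c);bayview(c,2);s=manip.state();print(s['eef_pos'],s['force'])
E
```

```text
held: n 3230 z@centre 7.22 slope deg x,y [0.51 0.19] x [20.4 45.3] y [-21.6  23.6]
board x0 -36.7 y [-21.4  23.9] topz 16.2 slope [ 1.8 -0.1]
jaw x [-51.9 -41. ] y [-85.9 -43.5] -64.7
jaw x [-51.  -40.5] y [-20.7  21.6] 0.4
jaw x [-50.9 -39.5] y [44.5 86.9] 65.7
[537.8105487    0.5628732   23.80096258] [-4.43663725  0.19018843 -3.72687019]
```

View pics/w8.png

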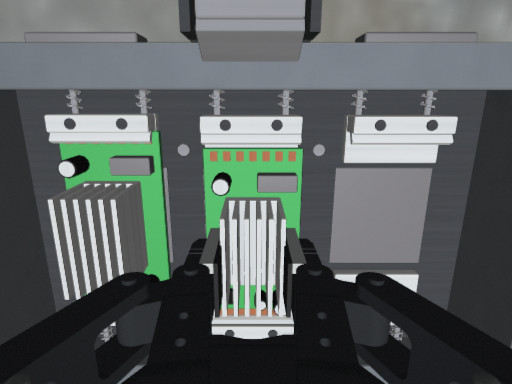

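The near end is clear of the lip and the board is level, with bay 3's module seated beside it at (105,200). Slide back and release.

Emit:
move_arm:
  rows:
    - [[0, -0.014, 0.004, 0, 0, 0], [0, -0.014, 0.004, 0, 0, 0], [0.038, 0, 0, 0, 0, 0], [0.038, 0, 0, 0, 0, 0], [0.038, 0, 0, 0, 0, 0], [0.038, 0, 0, 0, 0, 0], [0, 0, 0, 0, 0, 0]]

```text
clock: 43.1
eef_pos: [532.1, -1.7, 23.3]
tool_rot: [[-0.993, -0.114, 0.001], [-0.114, 0.993, -0.0], [-0.001, -0.0, -1.0]]
force: [-3.7, 1.9, -2.0]
width: 25.2
grip_force: 59.6
```

Emit:
move_arm:
  rows:
    - [[0, 0, 0, 0, 0, 0], [0, 0, 0, 0, 0, 0], [0, 0, 0, 0, 0, 0], [0, 0, 0, 0, 0, 0], [0, 0, 0, 0, 0, 0], [0, 0, -0.3, 0, 0, 0], [0, 0, -0.4, 0, 0, 0], [0, 0, -0.4, 0, 0, 0], [0, 0, -0.4, 0, 0, 0], [0, 0, -0.4, 0, 0, 0], [0, 0, -0.4, 0, 0, 0], [0.1, 0, -0.4, 0, 0, 0], [0.5, 0, -0.4, 0, 0, 0], [0.5, 0, -0.4, 0, 0, 0], [0, 0, 0, 0, 0, 0], [0, 0, 0, 0, 0, 0]]
  fingers: 0.1

```text
clock: 44.7
eef_pos: [477.8, -8.2, 198.6]
tool_rot: [[-0.994, -0.114, 0.003], [-0.114, 0.994, -0.001], [-0.003, -0.001, -1.0]]
force: [0.1, -0.3, 0.1]
width: 38.6
grip_force: 0.0
```

```bash
python3 - <<'E'
from h import *
s=manip.state();print(s['eef_pos'],s['width'])
c=cam('wrist','w9');P=pts(c);bayview(c,2);bayview(c,3)
f=cv2.imread('pics/w9.png');v,u=np.mgrid[:384,:512]
for b in boards(c,16,5): print(b)
cv2.imwrite('pics/w9c.png',cv2.resize(f[60:300,100:400],None,fx=2.5,fy=2.5))
E
```

```text
[477.84112746  -8.17052783 198.61191171] 38.577648947486566
board x0 -40.5 y [-45.3  22.2] topz 15.8 slope [-111.   -16.3]
jaw x [-51.4 -41.2] y [-86.2 -43.6] -64.9
jaw x [-51.3 -41.2] y [-20.9  21.5] 0.3
jaw x [-51.2 -40.1] y [45.1 87.3] 66.2
board x0 -43.4 y [-86.8 -41.5] topz 15.6 slope [0.3 0. ]
jaw x [-51.4 -41.2] y [-86.2 -43.6] -64.9
jaw x [-51.3 -41.2] y [-20.9  21.5] 0.3
jaw x [-51.2 -40.1] y [45.1 87.3] 66.2
(529.8, -1.1, 87.8, 45.8, 6.7, array([252., 215.]))
(536.6, -64.4, 88.8, 45.9, 6.5, array([192., 212.]))
(450.9, -242.7, 89.3, 25.5, -3.9, array([ 13., 112.]))
```

View pics/w9c.png

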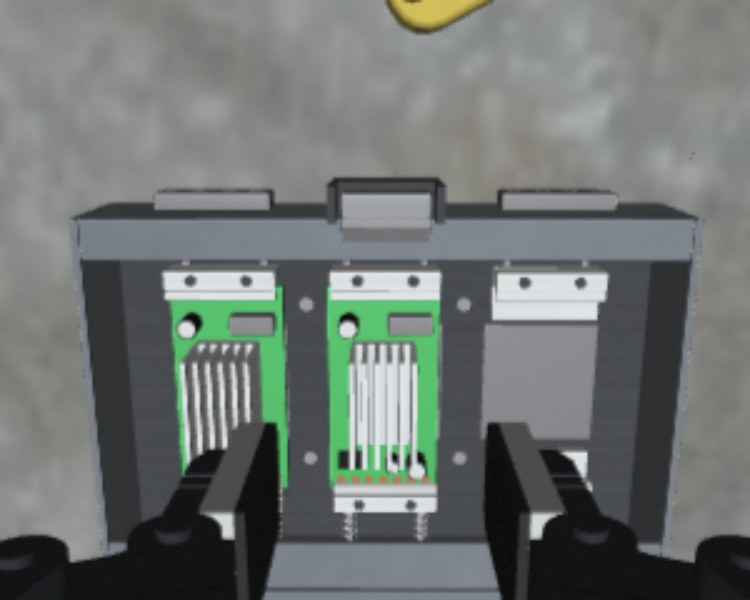

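```bash
python3 - <<'E'
from h import *
p=np.array([537.3,-67.0,0])
plan([(p+[0,0,110],down(6.6),6),(p+[0,0,23],down(6.6),5)])
E
```

```text
6 x [-0.174, -0.218, 0.294, 0.0, 0.001, 0.0]
5 x [0.0, 0.0, 0.348, 0.0, 0.0, 0.0]
```

Emit:
move_arm:
  rows:
    - [[-0.174, -0.218, 0.294, 0, 0.001, 0], [-0.174, -0.218, 0.294, 0, 0.001, 0], [-0.174, -0.218, 0.294, 0, 0.001, 0], [-0.174, -0.218, 0.294, 0, 0.001, 0], [-0.174, -0.218, 0.294, 0, 0.001, 0], [-0.174, -0.218, 0.294, 0, 0.001, 0], [0, 0, 0.348, 0, 0, 0], [0, 0, 0.348, 0, 0, 0], [0, 0, 0.348, 0, 0, 0], [0, 0, 0.348, 0, 0, 0], [0, 0, 0.348, 0, 0, 0], [0, 0, 0, 0, 0, 0], [0, 0, 0, 0, 0, 0]]

```text
clock: 46.05
eef_pos: [536.9, -67.4, 23.0]
tool_rot: [[-0.993, -0.114, -0.002], [-0.114, 0.993, -0.001], [0.002, -0.0, -1.0]]
force: [0.6, -0.6, -0.3]
width: 38.5
grip_force: 0.0
```

Emit:
move_arm:
  rows:
    - [[0, 0, 0, 0, 0, 0], [0, 0, 0, 0, 0, 0], [0, 0, 0, 0, 0, 0], [0, 0, 0, 0, 0, 0], [0, 0, 0, 0, 0, 0], [0, 0, 0, 0, 0, 0], [0, 0, 0, 0, 0, 0]]
  fingers: 1.0

```text
clock: 46.75
eef_pos: [537.4, -67.3, 23.9]
tool_rot: [[-0.993, -0.114, 0.0], [-0.114, 0.993, -0.001], [0.0, -0.001, -1.0]]
force: [-0.2, 1.7, 5.6]
width: 25.0
grip_force: 60.0
```

Emit:
move_arm:
  rows:
    - [[0, 0, 0, 0, 0, 0], [0, 0, 0, 0, 0, 0], [0, 0, 0, 0, 0, 0], [0, 0, 0, 0, 0, 0], [0, 0, 0, 0, 0, 0], [0, 0, -0.3, 0, 0, 0], [0, 0, -0.4, 0, 0, 0], [0, 0, -0.4, 0, 0, 0], [0, 0, -0.4, 0, 0, 0], [0, 0, -0.4, 0, 0, 0], [0, 0, -0.4, 0, 0, 0], [0.3, 0.2, -0.4, 0, 0, 0], [0.5, 0.4, -0.4, 0, 0, 0], [0.5, 0.5, -0.4, 0, 0, 0], [0, 0, 0, 0, 0, 0], [0, 0, 0, 0, 0, 0]]
  fingers: 0.1

```text
clock: 48.35
eef_pos: [466.3, -19.6, 198.7]
tool_rot: [[-0.993, -0.115, -0.0], [-0.115, 0.993, -0.001], [0.0, -0.001, -1.0]]
force: [0.7, 0.2, -0.5]
width: 38.6
grip_force: 0.0
```

```bash
python3 - <<'E'
from h import *
c=cam('wrist');bayview(c,3)
for b in boards(c,16,5): print(b)
plan([([445,270,330],down(0),13)])
E
```

```text
board x0 -41.2 y [-88.6 -43.2] topz 15.7 slope [0.1 0.4]
jaw x [-51.4 -41.1] y [-86.2 -44.1] -65.2
jaw x [-51.4 -41.1] y [-20.3  21.6] 0.7
jaw x [-50.4 -40.1] y [44.8 87.2] 66.0
(528.9, -0.8, 87.1, 45.7, 6.1, array([262., 229.]))
(535.6, -66.4, 85.9, 45.8, 6.3, array([203., 220.]))
(450.5, -249.8, 89.5, 37.7, -3.2, array([ 21., 124.]))
13 x [0.006, 0.447, -0.203, 0.0, 0.0, 0.018]
```

Emit:
move_arm:
  rows:
    - [[0.006, 0.447, -0.203, 0, 0, 0.018], [0.006, 0.447, -0.203, 0, 0, 0.018], [0.006, 0.447, -0.203, 0, 0, 0.018], [0.006, 0.447, -0.203, 0, 0, 0.018], [0.006, 0.447, -0.203, 0, 0, 0.018], [0.006, 0.447, -0.203, 0, 0, 0.018], [0.006, 0.447, -0.203, 0, 0, 0.018], [0.006, 0.447, -0.203, 0, 0, 0.018], [0.006, 0.447, -0.203, 0, 0, 0.018], [0.006, 0.447, -0.203, 0, 0, 0.018], [0.006, 0.447, -0.203, 0, 0, 0.018], [0.006, 0.447, -0.203, 0, 0, 0.018], [0.006, 0.447, -0.203, 0, 0, 0.018], [0, 0, 0, 0, 0, 0], [0, 0, 0, 0, 0, 0]]

```text
clock: 49.9
eef_pos: [445.7, 269.9, 328.9]
tool_rot: [[-1.0, 0.002, -0.003], [0.002, 1.0, -0.001], [0.003, -0.001, -1.0]]
force: [0.4, -0.5, 0.3]
width: 38.4
grip_force: 0.0
```

```bash
python3 - <<'E'
from h import *
B=np.c_[np.r_[ux,0],np.r_[uy,0],[0,0,1]]
def ana(P,f,n):
    Q=(P-np.r_[U,0])@B
    for nm,m in {'ledge':(Q[...,2]>57)&(Q[...,2]<70)&(abs(Q[...,1])<100)&(Q[...,0]>40)&(Q[...,0]<100),'sill':(Q[...,2]>47)&(Q[...,2]<54)&(abs(Q[...,1])<100)&(Q[...,0]>40)&(Q[...,0]<100),'nearwall':(Q[...,2]>46)&(Q[...,2]<54)&(abs(Q[...,1])<100)&(abs(Q[...,1])>30)&(Q[...,0]<-55)&(Q[...,0]>-100),'catch':(Q[...,2]>54)&(abs(Q[...,1])<25)&(Q[...,0]<-55)&(Q[...,0]>-110)}.items():
        q=Q[m];
        if len(q)>20: print(n,nm,len(q),'x',np.percentile(q[:,0],[2,10,50,90,98]).round(1),'y',np.percentile(q[:,1],[1,99]).round(1),'z',np.percentile(q[:,2],[5,50,95]).round(1))
d=np.load('/tmp/w1.npz');ana(d['P'],d['f'],'w1')
c=cam('wrist','w10');P=pts(c);ana(P,c['frame'],'w10')
np.savez('/tmp/w10',P=P,f=c['frame'],**{k:c[k] for k in('mtx','xyz','attitude')})
# cover
f=c['frame'];hsv=cv2.cvtColor(f,cv2.COLOR_RGB2HSV)
blk=((f.max(2)<60)&(P[...,2]>25)&(P[...,2]<45)&(abs(P[...,1]-297)<40)&(abs(P[...,0]-500)<70)).astype(np.uint8)
n,l,s,ce=cv2.connectedComponentsWithStats(blk)
for i in range(1,n):
    if s[i,4]>100:
        k=np.argwhere(l==i)[:,::-1];print('pull',s[i],cv2.minAreaRect(onplane(c,k,34)[:,:2].astype(np.float32)),np.median(P[l==i],0))
s=manip.state();print(s['eef_pos'])
E
```

```text
w1 ledge 922 x [66.2 66.8 71.9 76.6 78.2] y [-98.5  98.8] z [61.5 62.8 64.1]
w1 sill 1824 x [52.9 54.1 61.4 68.8 70.6] y [-98.   98.1] z [48.4 49.8 51.1]
w1 nearwall 1347 x [-76.  -74.8 -68.6 -62.4 -61. ] y [-98.6  98.7] z [48.  49.6 50.9]
w1 catch 5984 x [-83.1 -58.2 -55.8 -55.1 -55. ] y [-20.2  24.7] z [ 68. 417. 426.]
w10 ledge 1154 x [66.  66.7 71.6 76.8 77.9] y [-85.9  98.2] z [61.2 62.7 64. ]
w10 sill 1669 x [53.  54.3 61.8 69.3 70.6] y [-92.8  98.2] z [48.4 49.7 51. ]
w10 nearwall 813 x [-75.7 -74.6 -68.5 -62.4 -61.2] y [-52.1  99.1] z [48.2 49.7 50.9]
w10 catch 482 x [-88.4 -86.8 -80.2 -72.3 -70.1] y [-18.4  21.3] z [57.1 65.9 68.6]
pull [270 167   9  47 372] ((500.3524475097656, 300.2463073730469), (65.9416275024414, 11.032768249511719), 1.0513534545898438) [499.90047083 300.24533705  33.39642175]
[445.51287764 269.43385328 328.9632404 ]
```

View pics/w10.png

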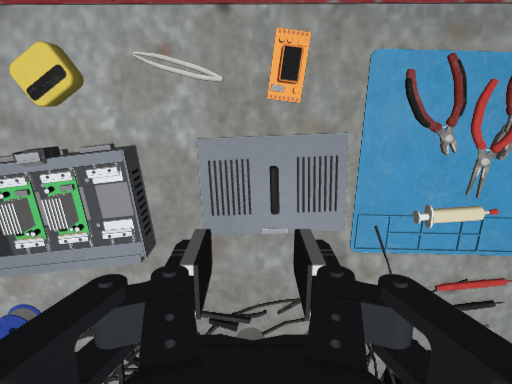

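The cover's bright wear plate, at (275,231), is on the far (+x) side. The cover therefore lies turned about 180° and must be rotated while carried. The pull is at (275,190).

```bash
python3 - <<'E'
from h import *
d=np.load('/tmp/w10.npz');c={k:d[k] for k in('mtx','xyz','attitude')};f=d['f']
hsv=cv2.cvtColor(f,cv2.COLOR_RGB2HSV)
m=((hsv[...,1]>25)&(hsv[...,1]<75)&(hsv[...,0]>95)&(hsv[...,0]<130)&(f.max(2)<190)).astype(np.uint8);m[:,:185]=0;m[:,352:]=0;m[:120]=0;m[232:]=0
m=cv2.morphologyEx(m,cv2.MORPH_CLOSE,np.ones((9,9),np.uint8));m=cv2.morphologyEx(m,cv2.MORPH_OPEN,np.ones((5,5),np.uint8))
k=max(cv2.findContours(m,cv2.RETR_EXTERNAL,cv2.CHAIN_APPROX_NONE)[0],key=cv2.contourArea)
print(cv2.minAreaRect(onplane(c,k[:,0],4)[:,:2].astype(np.float32)),cv2.contourArea(k))
print(onplane(c,[[198,138],[347,132],[347,229],[205,235]],4)[:,:2].round(1).tolist(), hsv[150,205],hsv[215,220],hsv[100,220])
s=manip.state();print(np.degrees(s['joint_pos']).round(0))
p=np.array([500.2,300.2,0])
y=1.0+180
a=(p+[0,0,200],down(91));b=(p+[0,0,110],down(y));e=(p+[0,0,10.5],down(y))
plan([(*a,12)]);seg(*a,*b,n=12);seg(*b,*e,n=6)
E
```

```text
((501.09197998046875, 300.7847900390625), (144.8058624267578, 214.1719512939453), 2.033539056777954) 13492.5
[[431.6, 193.7], [423.6, 403.5], [569.7, 414.2], [579.2, 197.7]] [105  29 142] [106  28 138] [ 24  10 129]
[22. 14. 11. 87. -0. 22.]
12 x [-0.114, -0.025, 0.215, 0.0, -0.001, -0.265]
12 x [0.0, 0.0, 0.15, 0.0, 0.0, -0.262]
6 x [0.0, 0.0, 0.332, 0.0, 0.0, 0.0]
```

Emit:
move_arm:
  rows:
    - [[-0.114, -0.025, 0.215, 0, 0, -0.265], [-0.114, -0.025, 0.215, 0, 0, -0.265], [-0.114, -0.025, 0.215, 0, 0, -0.265], [-0.114, -0.025, 0.215, 0, 0, -0.265], [-0.114, -0.025, 0.215, 0, 0, -0.265], [-0.114, -0.025, 0.215, 0, 0, -0.265], [-0.114, -0.025, 0.215, 0, 0, -0.265], [-0.114, -0.025, 0.215, 0, 0, -0.265], [-0.114, -0.025, 0.215, 0, 0, -0.265], [-0.114, -0.025, 0.215, 0, 0, -0.265], [-0.114, -0.025, 0.215, 0, 0, -0.265], [-0.114, -0.025, 0.215, 0, 0, -0.265], [0, 0, 0, 0, 0, 0]]

```text
clock: 51.25
eef_pos: [499.5, 299.6, 199.0]
tool_rot: [[0.018, -1.0, -0.004], [-1.0, -0.018, -0.002], [0.002, 0.004, -1.0]]
force: [-0.4, -0.5, 0.5]
width: 38.3
grip_force: 0.0
```

Emit:
move_arm:
  rows:
    - [[0, 0, 0.15, 0, 0, -0.265], [0, 0, 0.15, 0, 0, -0.265], [0, 0, 0.15, 0, 0, -0.265], [0, 0, 0.15, 0, 0, -0.265], [0, 0, 0.15, 0, 0, -0.265], [0, 0, 0.15, 0, 0, -0.265], [0, 0, 0.15, 0, 0, -0.265], [0, 0, 0.15, 0, 0, -0.265], [0, 0, 0.15, 0, 0, -0.265], [0, 0, 0.15, 0, 0, -0.265], [0, 0, 0.15, 0, 0, -0.265], [0, 0, 0.15, 0, 0, -0.265], [0, 0, 0, 0, 0, 0], [0, 0, 0, 0, 0, 0]]

```text
clock: 52.65
eef_pos: [499.8, 299.9, 111.3]
tool_rot: [[1.0, 0.029, -0.001], [0.029, -1.0, -0.001], [-0.002, 0.001, -1.0]]
force: [-1.0, 0.5, -0.3]
width: 38.4
grip_force: 0.0
```

```bash
python3 - <<'E'
from h import *
s=manip.state();print(np.degrees(s['joint_pos']).round(0),s['eef_pos'],s['width'])
c=cam('wrist');f=c['frame'];P=pts(c)
m=((f.max(2)<60)&(P[...,2]>25)&(P[...,2]<45)&(abs(P[...,1]-300)<50)&(abs(P[...,0]-500)<70)).astype(np.uint8)
n,l,st,ce=cv2.connectedComponentsWithStats(m)
for i in range(1,n):
    if st[i,4]>150:
        k=np.argwhere(l==i)[:,::-1];print('pull',st[i],cv2.minAreaRect(onplane(c,k,34)[:,:2].astype(np.float32)))
plan([(np.array([500.3,300.3,10.5]),down(182),6)])
E
```

```text
[  23.   24.   -8.   58.   -0. -159.] [499.7815314  299.92435477 111.26858799] 38.3997039108491
pull [ 244  147   18   93 1492] ((503.0880432128906, 300.63848876953125), (66.53950500488281, 11.456711769104004), 2.1988043785095215)
6 x [0.002, -0.001, 0.336, 0.0, 0.0, -0.002]
```

Emit:
move_arm:
  rows:
    - [[0.004, -0.001, 0.336, 0, 0, 0], [0.004, -0.001, 0.336, 0, 0, 0], [0.004, -0.001, 0.336, 0, 0, 0], [0.004, -0.001, 0.336, 0, 0, 0], [0.004, -0.001, 0.336, 0, 0, 0], [0.004, -0.001, 0.33, 0, 0, 0], [0, 0, 0, 0, 0, 0]]

```text
clock: 53.4
eef_pos: [499.9, 300.2, 9.1]
tool_rot: [[0.999, 0.032, -0.004], [0.032, -0.999, -0.002], [-0.004, 0.002, -1.0]]
force: [0.3, -0.2, 0.0]
width: 38.8
grip_force: 0.0
```

Emit:
move_arm:
  rows:
    - [[0, 0, 0, 0, 0, 0], [0, 0, 0, 0, 0, 0], [0, 0, 0, 0, 0, 0], [0, 0, 0, 0, 0, 0], [0, 0, 0, 0, 0, 0], [0, 0, 0, 0, 0, 0], [0, 0, 0, 0, 0, 0], [0, 0, 0, 0, 0, 0], [0, 0, 0, 0, 0, 0]]
  fingers: 1.0

```text
clock: 54.3
eef_pos: [501.3, 301.0, 11.6]
tool_rot: [[0.999, 0.035, 0.0], [0.035, -0.999, -0.0], [0.0, 0.0, -1.0]]
force: [-1.2, -1.9, 6.9]
width: 10.5
grip_force: 59.5
```

Emit:
move_arm:
  rows:
    - [[0, 0, -0.1, 0, 0, 0], [0, 0, -0.3, 0, 0, 0], [0, 0, -0.4, 0, 0, 0], [0, 0, -0.4, 0, 0, 0], [0, 0, -0.4, 0, 0, 0], [0, 0, -0.4, 0, 0, 0], [0, 0, -0.4, 0, 0, 0], [0, 0, -0.4, 0, 0, 0], [0, 0, -0.4, 0, 0, 0], [0, 0, -0.2, 0, 0, 0], [0, 0, 0, 0, 0, 0]]

```text
clock: 55.4
eef_pos: [501.3, 301.0, 181.5]
tool_rot: [[0.999, 0.035, 0.0], [0.035, -0.999, 0.0], [0.0, -0.0, -1.0]]
force: [-0.5, 0.4, -4.0]
width: 10.6
grip_force: 58.9
```

```bash
python3 - <<'E'
from h import *
s=manip.state();print(s['eef_pos'],s['width'],s['force'])
a=([510,140,185],down(94.3));b=(np.r_[U-20*ux,185],down(6.6))
plan([(*a,13)]);seg(*a,*b,n=13)
E
```

```text
[501.3467481  301.04827585 181.54416623] 10.553168212869911 [-0.51329008  0.41911472 -4.01149854]
13 x [0.182, 0.205, -0.005, 0.0, 0.0, 0.236]
13 x [0.197, -0.142, 0.0, 0.0, 0.0, 0.235]
```

Emit:
move_arm:
  rows:
    - [[0.182, 0.205, -0.005, 0, 0, 0.236], [0.182, 0.205, -0.005, 0, 0, 0.236], [0.182, 0.205, -0.005, 0, 0, 0.236], [0.182, 0.205, -0.005, 0, 0, 0.236], [0.182, 0.205, -0.005, 0, 0, 0.236], [0.182, 0.205, -0.005, 0, 0, 0.236], [0.182, 0.205, -0.005, 0, 0, 0.236], [0.182, 0.205, -0.005, 0, 0, 0.236], [0.182, 0.205, -0.005, 0, 0, 0.236], [0.182, 0.205, -0.005, 0, 0, 0.236], [0.182, 0.205, -0.005, 0, 0, 0.236], [0.182, 0.205, -0.005, 0, 0, 0.236], [0.182, 0.205, -0.005, 0, 0, 0.236]]

```text
clock: 56.7
eef_pos: [508.8, 139.1, 182.5]
tool_rot: [[0.067, -0.998, -0.003], [-0.998, -0.067, -0.001], [0.001, 0.003, -1.0]]
force: [-0.6, -0.1, -4.5]
width: 10.9
grip_force: 58.8
```

Emit:
move_arm:
  rows:
    - [[0.197, -0.142, 0, 0, 0, 0.235], [0.197, -0.142, 0, 0, 0, 0.235], [0.197, -0.142, 0, 0, 0, 0.235], [0.197, -0.142, 0, 0, 0, 0.235], [0.197, -0.142, 0, 0, 0, 0.235], [0.197, -0.142, 0, 0, 0, 0.235], [0.197, -0.142, 0, 0, 0, 0.235], [0.197, -0.142, 0, 0, 0, 0.235], [0.197, -0.142, 0, 0, 0, 0.235], [0.197, -0.142, 0, 0, 0, 0.235], [0.197, -0.142, 0, 0, 0, 0.235], [0.197, -0.142, 0, 0, 0, 0.235], [0.197, -0.142, 0, 0, 0, 0.235], [0, 0, 0, 0, 0, 0], [0, 0, 0, 0, 0, 0]]

```text
clock: 58.2
eef_pos: [508.3, -3.1, 183.3]
tool_rot: [[-0.993, -0.118, -0.002], [-0.118, 0.993, -0.0], [0.002, -0.0, -1.0]]
force: [0.2, 0.8, -3.6]
width: 10.8
grip_force: 59.0
```

```bash
python3 - <<'E'
from h import *
s=manip.state();p=np.array(s['eef_pos']);R=np.array(s['tool_rot']);print(p,s['width'],s['force'],R.round(3).tolist())
c=cam('wrist','w11');P=pts(c);f=c['frame']
Q=(P-p)@R
hsv=cv2.cvtColor(f,cv2.COLOR_RGB2HSV)
g=(Q[...,2]>-25)&(Q[...,2]<25)&(abs(Q[...,1])<125)&(Q[...,0]>15)&(Q[...,0]<110)&(f.max(2)>80)
q=Q[g];k=np.linalg.lstsq(np.c_[q[:,:2],np.ones(len(q))],q[:,2],rcond=None)[0]
print('cover top z',k[2],'slopes',np.degrees(k[:2]),'x',np.percentile(q[:,0],[1,99.5]),'y',np.percentile(q[:,1],[.5,99.5]))
for y0 in(-90,-50,0,50,90):
    e=q[abs(q[:,1]-y0)<5];print(y0,np.percentile(e[:,0],99).round(1),end='; ')
for x0 in(25,40,55,68):
    e=q[abs(q[:,0]-x0)<4];print(x0,np.percentile(e[:,1],[1,99]).round(1),end='; ')
E
```

```text
[508.25075675  -3.14250475 183.26195603] 10.753611322090133 [ 0.2016219   0.84875482 -3.56221832] [[-0.993, -0.118, -0.002], [-0.118, 0.993, -0.0], [0.002, -0.0, -1.0]]
cover top z 7.956270562232199 slopes [-0.02380082  0.03653571] x [15.81500215 72.48072554] y [-105.67235773  107.3893965 ]
-90 72.0; -50 72.1; 0 72.8; 50 72.5; 90 72.5; 25 [-105.2  106.7]; 40 [-104.7  106.3]; 55 [-104.5  106.2]; 68 [-104.4  106.1];
```

View pics/w11.png

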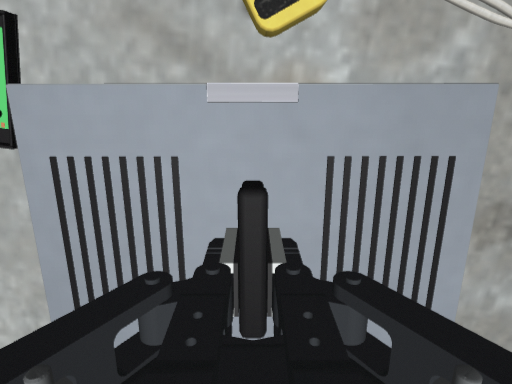

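```bash
cat >> h.py <<'E'
def cov(lx,lz,th,h=12,off=.7,dy=0.):
    t=np.radians(th);cx=lx-(74+off)*np.cos(t)+h*np.sin(t);cz=lz+(74+off)*np.sin(t)+h*np.cos(t)
    return np.r_[U+ux*cx+uy*dy,cz],down(YAW,th)
E
python3 - <<'E'
from h import *
s=manip.state();p,R=np.array(s['eef_pos']),np.array(s['tool_rot'])
for nm,q,n in [('over',cov(58,80,12),8),('down',cov(58,52.5,12),5),('slide',cov(73.5,52,12),5),('sw5',cov(73.5,51.5,5),3),('sw0',cov(73.7,50,0),4)]:
    print(nm,q[0].round(1),end=' ');p,R=seg(p,R,*q,n=n)
E
```

```text
over [516.8  -2.1 107.3] 8 x [-0.039, 0.0, 0.188, 0.0, 0.052, 0.001]
down [516.8  -2.1  79.8] 5 x [-0.023, 0.0, 0.108, 0.0, 0.0, 0.0]
slide [ 5.322e+02 -3.000e-01  7.930e+01] 5 x [-0.061, 0.0, -0.011, 0.0, 0.0, 0.0]
sw5 [529.4  -0.6  70. ] 3 x [0.008, 0.0, 0.064, 0.0, -0.081, 0.0]
sw0 [528.3  -0.7  62. ] 4 x [0.003, 0.0, 0.04, 0.0, -0.044, 0.0]
```

The cover is held level with its wear plate (252,92) now on the near side, and nothing has slipped. Next I'll hook it.

Emit:
move_arm:
  rows:
    - [[-0.039, 0, 0.188, 0, 0.052, 0.001], [-0.039, 0, 0.188, 0, 0.052, 0.001], [-0.039, 0, 0.188, 0, 0.052, 0.001], [-0.039, 0, 0.188, 0, 0.052, 0.001], [-0.039, 0, 0.188, 0, 0.052, 0.001], [-0.039, 0, 0.188, 0, 0.052, 0.001], [-0.039, 0, 0.188, 0, 0.052, 0.001], [-0.039, 0, 0.188, 0, 0.052, 0.001], [-0.023, 0, 0.108, 0, 0, 0], [-0.023, 0, 0.108, 0, 0, 0], [-0.023, 0, 0.108, 0, 0, 0], [-0.023, 0, 0.108, 0, 0, 0], [-0.023, 0, 0.108, 0, 0, 0], [0, 0, 0, 0, 0, 0], [0, 0, 0, 0, 0, 0]]

```text
clock: 59.75
eef_pos: [516.9, -2.4, 80.1]
tool_rot: [[-0.972, -0.111, -0.207], [-0.109, 0.994, -0.024], [0.208, -0.001, -0.978]]
force: [0.4, -0.2, -3.9]
width: 10.9
grip_force: 59.0
```

```bash
cat >> h.py <<'E'
def heldcover(c=None):
    s=manip.state();p=np.array(s['eef_pos']);R=np.array(s['tool_rot']);c=c or cam('wrist')
    P=pts(c);f=c['frame'];Q=(P-p)@R
    g=(Q[...,2]>-25)&(Q[...,2]<25)&(abs(Q[...,1])<115)&(Q[...,0]>20)&(Q[...,0]<110)&(f.max(2)>80)&(cv2.cvtColor(f,cv2.COLOR_RGB2HSV)[...,1]<80)
    q=Q[g];k=np.linalg.lstsq(np.c_[q[:,:2],np.ones(len(q))],q[:,2],rcond=None)[0]
    e=q[abs(q[:,1])<10];W=P[g];B=np.c_[np.r_[ux,0],np.r_[uy,0],[0,0,1]];w=(W-np.r_[U,0])@B
    kw=np.linalg.lstsq(np.c_[w[:,:2],np.ones(len(w))],w[:,2],rcond=None)[0]
    print('pos',p.round(1),'F',np.round(s['force'],1),'width',round(s['width'],1),'tool: topz',k[2].round(1),'slope',np.degrees(k[:2]).round(1),'edge x',np.percentile(e[:,0],99).round(1),'| unit: slope',np.degrees(np.arctan(kw[:2])).round(1),'x0',np.percentile(w[:,0],1).round(1),'y',np.percentile(w[:,1],[1,99]).round(1),'z@74',(kw[2]+74*kw[0]).round(1),'z@-74',(kw[2]-74*kw[0]).round(1))
E
python3 -c "
from h import *
heldcover()
cam('scene','s1')
f=cv2.imread('pics/s1.png');cv2.imwrite('pics/s1c.png',cv2.resize(f[130:250,180:340],None,fx=4,fy=4))"
```

```text
pos [516.9  -2.4  80.1] F [ 0.4 -0.2 -3.9] width 10.9 tool: topz 7.8 slope [0. 0.] edge x 72.4 | unit: slope [-11.9  -0. ] x0 -84.8 y [-104.8  106.2] z@74 53.8 z@-74 85.1
```

View pics/s1c.png

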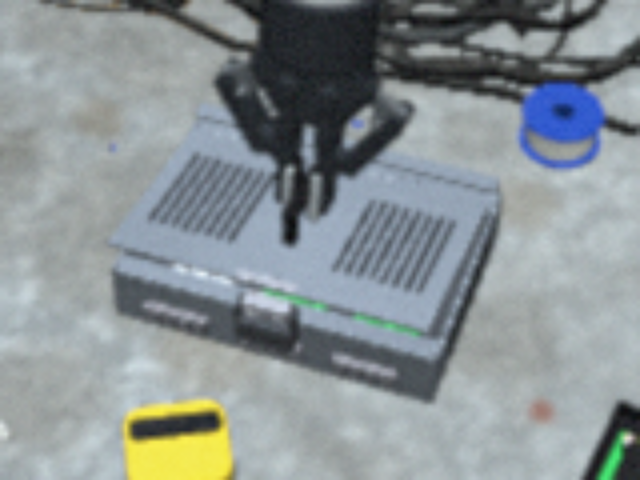

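The cover tilts down towards the far side, with its lip just inside the ledge and nothing touching. Slide it in.

Emit:
move_arm:
  rows:
    - [[-0.061, 0, -0.011, 0, 0, 0], [-0.061, 0, -0.011, 0, 0, 0], [-0.061, 0, -0.011, 0, 0, 0], [-0.061, 0, -0.011, 0, 0, 0], [-0.061, 0, -0.011, 0, 0, 0], [0, 0, 0, 0, 0, 0]]

```text
clock: 60.45
eef_pos: [532.2, -0.6, 79.3]
tool_rot: [[-0.972, -0.112, -0.208], [-0.109, 0.994, -0.024], [0.209, -0.001, -0.978]]
force: [-2.2, -0.3, -4.0]
width: 10.3
grip_force: 59.0
```

Emit:
move_arm:
  rows:
    - [[0.008, 0, 0.064, 0, -0.081, 0], [0.008, 0, 0.064, 0, -0.081, 0], [0.008, 0, 0.064, 0, -0.081, 0], [0, 0, 0, 0, 0, 0]]

```text
clock: 60.85
eef_pos: [528.7, -0.9, 70.4]
tool_rot: [[-0.99, -0.111, -0.087], [-0.111, 0.994, -0.011], [0.087, -0.001, -0.996]]
force: [-0.5, 0.5, -4.2]
width: 10.6
grip_force: 59.0
```

```bash
python3 -c "
from h import *
heldcover()"
```

```text
pos [528.7  -0.9  70.4] F [-0.5  0.5 -4.2] width 10.6 tool: topz 7.3 slope [0.9 0. ] edge x 85.3 | unit: slope [-4.1 -0.1] x0 -84.7 y [-104.6  106.2] z@74 57.7 z@-74 68.5
```

Emit:
move_arm:
  rows:
    - [[0.003, 0, 0.04, 0, -0.044, 0], [0.003, 0, 0.04, 0, -0.044, 0], [0, 0, 0, 0, 0, 0]]

```text
clock: 61.2
eef_pos: [529.3, -1.1, 66.6]
tool_rot: [[-0.993, -0.111, -0.044], [-0.111, 0.994, -0.006], [0.044, -0.001, -0.999]]
force: [1.3, 0.1, -3.5]
width: 10.7
grip_force: 59.1
```

Emit:
move_arm:
  rows:
    - [[0.003, 0, 0.04, 0, -0.044, 0], [0, 0, 0, 0, 0, 0]]

```text
clock: 61.4
eef_pos: [528.9, -1.1, 64.4]
tool_rot: [[-0.994, -0.111, -0.022], [-0.111, 0.994, -0.003], [0.023, -0.001, -1.0]]
force: [1.7, 0.2, -4.7]
width: 10.8
grip_force: 58.9
```

Emit:
move_arm:
  rows:
    - [[0.003, 0, 0.04, 0, -0.044, 0], [0, 0, 0, 0, 0, 0]]

```text
clock: 61.6
eef_pos: [528.3, -1.0, 62.2]
tool_rot: [[-0.994, -0.111, -0.001], [-0.111, 0.994, -0.001], [0.001, -0.001, -1.0]]
force: [-0.1, 0.4, -5.4]
width: 10.3
grip_force: 58.9
```

```bash
python3 -c "
from h import *
heldcover(cam('wrist','w12'))"
```

```text
pos [528.4  -1.1  62.3] F [-0.3  0.6 -5.4] width 10.8 tool: topz 11.0 slope [-3.6  0. ] edge x 85.8 | unit: slope [-3.7 -0. ] x0 -85.3 y [-106.9  108. ] z@74 46.5 z@-74 56.0
```

View pics/w12.png

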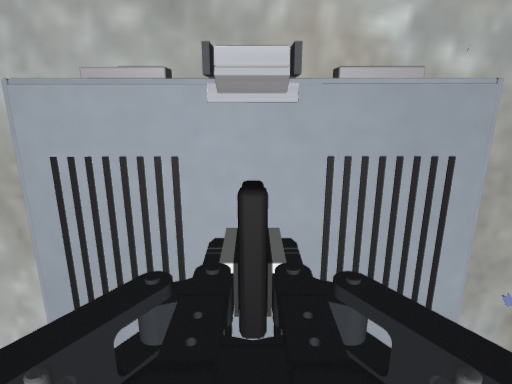

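The near edge is down and the catch nose (row 91) overlaps the wear plate (rows 83–102). I'll press a little more and measure how flat it sits.

Emit:
move_arm:
  rows:
    - [[0, 0, 0.02, 0, 0, 0], [0, 0, 0.02, 0, 0, 0], [0, 0, 0, 0, 0, 0]]

```text
clock: 61.95
eef_pos: [528.8, -1.1, 61.5]
tool_rot: [[-0.994, -0.112, 0.0], [-0.112, 0.994, -0.001], [-0.0, -0.001, -1.0]]
force: [-7.3, 0.5, 18.3]
width: 10.8
grip_force: 61.9
```

```bash
cat >> h.py <<'E'
def flat(c=None):
    c=c or cam('wrist');P=pts(c);B=np.c_[np.r_[ux,0],np.r_[uy,0],[0,0,1]];w=(P-np.r_[U,0])@B
    g=(abs(w[...,1])<100)&(abs(w[...,1])>25)&(w[...,0]>-72)&(w[...,0]<60)&(w[...,2]>45)&(w[...,2]<75)
    q=w[g];k=np.linalg.lstsq(np.c_[q[:,:2],np.ones(len(q))],q[:,2],rcond=None)[0]
    r=abs(q[:,2]-np.c_[q[:,:2],np.ones(len(q))]@k)<3;q=q[r];k=np.linalg.lstsq(np.c_[q[:,:2],np.ones(len(q))],q[:,2],rcond=None)[0]
    print('cover top n',len(q),'slope',np.degrees(k[:2]).round(2),'z@-74',(k[2]-74*k[0]).round(1),'z@74',(k[2]+74*k[0]).round(1))
    g=(abs(w[...,1])<12)&(w[...,0]>-95)&(w[...,0]<-60)&(w[...,2]>48)
    for x in range(-90,-60,3):
        e=w[g&(abs(w[...,0]-x)<1.5)];print(x,np.median(e[:,2]).round(1) if len(e) else None,end=' ')
    print()
E
python3 -c "
from h import *
s=manip.state();print(s['eef_pos'],s['force']);flat()"
```

```text
[528.81903003  -1.14655566  61.54008047] [-7.30801511  0.52814885 18.30480934]
cover top n 63817 slope [0.14 0.02] z@-74 53.6 z@74 54.0
-90 None -87 67.6 -84 67.6 -81 67.5 -78 67.6 -75 66.2 -72 60.9 -69 54.4 -66 54.0 -63 53.6
```

Emit:
move_arm:
  rows:
    - [[0, 0, 0, 0, 0, 0], [0, 0, 0, 0, 0, 0], [0, 0, 0, 0, 0, 0], [0, 0, 0, 0, 0, 0], [0, 0, 0, 0, 0, 0], [0, 0, -0.2, 0, 0, 0], [0, 0, -0.4, 0, 0, 0], [0, 0, -0.4, 0, 0, 0], [0, 0, -0.4, 0, 0, 0], [0.5, 0, -0.4, 0, 0, 0], [0.5, 0, -0.5, 0, 0, 0], [0.5, 0, -0.5, 0, 0, 0], [0.5, 0, -0.5, 0, 0, 0], [0, 0, 0, 0, 0, 0], [0, 0, 0, 0, 0, 0]]
  fingers: 0.3

```text
clock: 63.5
eef_pos: [429.3, -12.2, 226.3]
tool_rot: [[-0.994, -0.111, 0.002], [-0.111, 0.994, -0.001], [-0.002, -0.002, -1.0]]
force: [-0.2, 0.2, 0.3]
width: 29.8
grip_force: 0.0
```

```bash
python3 -c "
from h import *
s=manip.state();print(s['eef_pos'],s['force'],s['clock'],s['width']);flat(cam('wrist','w13'))
c=cam('scene')
f=c['frame'][:,:,::-1];cv2.imwrite('pics/s2c.png',cv2.resize(f[110:310,150:420],None,fx=2.9,fy=2.9))"
```

```text
[429.31393077 -12.19003049 226.2872255 ] [-0.15712981  0.1974809   0.33343674] 63.5 29.843090656384252
cover top n 6866 slope [0.15 0.07] z@-74 53.7 z@74 54.1
-90 48.7 -87 59.0 -84 67.6 -81 67.6 -78 67.8 -75 66.9 -72 62.7 -69 54.6 -66 54.0 -63 53.9
```

View pics/s2c.png

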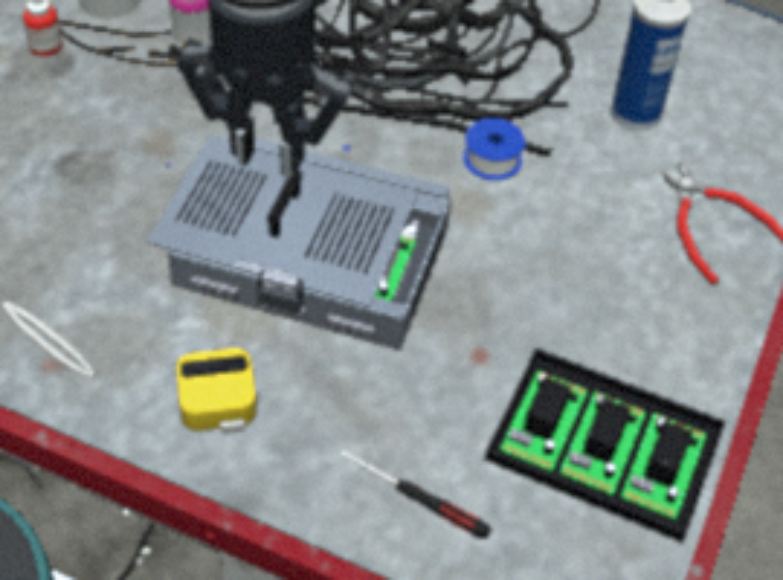

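The cover is flat and hooked, but it has been knocked about 40 mm towards +y (left), exposing bay 3's module at (400,265). I'll measure the offset and slide it back.

```bash
python3 - <<'E'
from h import *
c=cam('wrist','w14');P=pts(c);f=c['frame'];B=np.c_[np.r_[ux,0],np.r_[uy,0],[0,0,1]];w=(P-np.r_[U,0])@B
m=(f.max(2)<60)&(w[...,2]>75)&(w[...,2]<95)&(abs(w[...,0])<60)&(abs(w[...,1])<90)
n,l,st,ce=cv2.connectedComponentsWithStats(m.astype(np.uint8))
for i in range(1,n):
    if st[i,4]>100:
        b=(onplane(c,np.argwhere(l==i)[:,::-1],84)-np.r_[U,0])@B;print(st[i],cv2.minAreaRect(b[:,:2].astype(np.float32)))
g=(w[...,2]>52)&(w[...,2]<56.5)&(abs(w[...,1])<170)
for x in(-60,-40,-20,20):
    e=w[g&(abs(w[...,0]-x)<3)];print(x,np.percentile(e[:,1],[.5,99.5]).round(1),end=';')
for y in(-60,-40,-25,25,60,90,110):
    e=w[g&(abs(w[...,1]-y)<3)];print(y,np.percentile(e[:,0],[.5]).round(1),end=';')
E
```

```text
[273 243  13  65 721] ((-2.4373817443847656, 26.268014907836914), (68.8412094116211, 11.599292755126953), 0.7612413763999939)
-60 [-79.4 133.9];-40 [-79.2 133.4];-20 [-79.6 133.9];20 [-34.4 118.5];-60 [-73.9];-40 [-74.];-25 [-73.8];25 [-73.8];60 [-73.4];90 [-73.1];110 [-72.7];
```

View pics/w14.png

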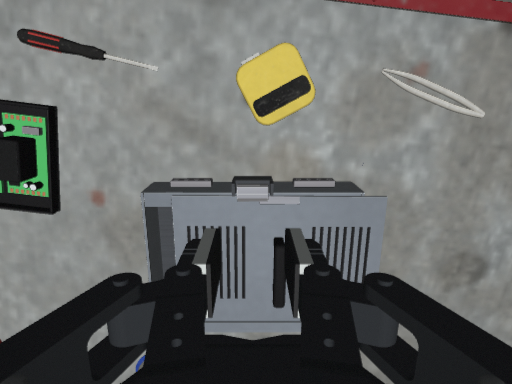

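The cover is still under the ledge and catch with its near edge at x≈-74, but its centre is 27 mm to +y. I'll grip the pull at (279,270) and slide it back.

```bash
python3 - <<'E'
from h import *
p=np.r_[U-1*ux+26.6*uy,0];R=down(6.9)
plan([(p+[0,0,130],R,6),(p+[0,0,63],R,4)])
E
```

```text
6 x [-0.332, 0.088, 0.316, 0.0, 0.0, -0.003]
4 x [0.0, 0.0, 0.335, 0.0, 0.0, 0.0]
```

Emit:
move_arm:
  rows:
    - [[-0.332, 0.088, 0.316, 0, 0, -0.003], [-0.332, 0.088, 0.316, 0, 0, -0.003], [-0.332, 0.088, 0.316, 0, 0, -0.003], [-0.332, 0.088, 0.316, 0, 0, -0.003], [-0.332, 0.088, 0.316, 0, 0, -0.003], [-0.332, 0.088, 0.316, 0, 0, -0.003], [0, 0, 0, 0, 0, 0], [0, 0, 0.335, 0, 0, 0], [0, 0, 0.335, 0, 0, 0], [0, 0, 0.335, 0, 0, 0], [0, 0, 0.335, 0, 0, 0], [0, 0, 0, 0, 0, 0]]

```text
clock: 64.85
eef_pos: [523.5, 25.5, 62.0]
tool_rot: [[-0.993, -0.12, -0.004], [-0.12, 0.993, -0.001], [0.004, -0.0, -1.0]]
force: [0.0, -0.9, -0.0]
width: 30.0
grip_force: 0.0
```

Emit:
move_arm:
  rows:
    - [[0, 0, 0, 0, 0, 0], [0, 0, 0, 0, 0, 0], [0, 0, 0, 0, 0, 0], [0, 0, 0, 0, 0, 0], [0, 0, 0, 0, 0, 0], [0, 0, 0, 0, 0, 0], [0, 0, 0, 0, 0, 0], [0, 0, 0, 0, 0, 0]]
  fingers: 1.0

```text
clock: 65.65
eef_pos: [525.3, 25.4, 64.3]
tool_rot: [[-0.993, -0.12, 0.001], [-0.12, 0.993, -0.001], [-0.001, -0.001, -1.0]]
force: [-3.2, -0.7, 7.9]
width: 10.6
grip_force: 59.9
```

Emit:
move_arm:
  rows:
    - [[0, 0, -0.024, 0, 0, 0], [0, -0.09, 0, 0, 0, 0], [0, -0.09, 0, 0, 0, 0], [0, -0.09, 0, 0, 0, 0], [0, -0.09, 0, 0, 0, 0], [0, -0.09, 0, 0, 0, 0], [0, -0.09, 0, 0, 0, 0], [0, 0, 0, 0, 0, 0], [0, 0, 0, 0, 0, 0]]

```text
clock: 66.55
eef_pos: [528.3, -1.4, 64.7]
tool_rot: [[-0.993, -0.12, -0.0], [-0.12, 0.993, -0.001], [0.0, -0.001, -1.0]]
force: [-0.6, -0.2, -4.2]
width: 10.4
grip_force: 58.6
```

```bash
cat >> h.py <<'E'
def covpos(c):
    B=np.c_[np.r_[ux,0],np.r_[uy,0],[0,0,1]];w=(pts(c)-np.r_[U,0])@B
    g=(w[...,2]>52)&(w[...,2]<57)&(abs(w[...,1])<170)
    for x in(-65,-50,-30):
        e=w[g&(abs(w[...,0]-x)<3)];print(x,np.percentile(e[:,1],[.5,99.5]).round(1),end=';')
    for y in(-90,-60,-30,30,60,90):
        e=w[g&(abs(w[...,1]-y)<3)];print(y,np.percentile(e[:,0],[.5]).round(1),end=';')
    print()
E
python3 -c "
from h import *
s=manip.state();print(s['eef_pos'],s['force']);c=cam('wrist');flat(c);covpos(c)"
```

```text
[528.28148783  -1.44324976  64.7008386 ] [-0.64677063 -0.20668217 -4.18438213]
cover top n 61788 slope [ 0.17 -0.16] z@-74 54.0 z@74 54.4
-90 None -87 67.4 -84 67.6 -81 67.6 -78 67.7 -75 66.1 -72 60.7 -69 54.9 -66 54.3 -63 54.0 
-65 [-106.2  106.6];-50 [-106.2  106.5];-30 [-106.5  106.6];-90 [-73.2];-60 [-73.2];-30 [-73.2];30 [-73.4];60 [-73.6];90 [-73.3];
```

Emit:
move_arm:
  rows:
    - [[0, 0, 0.01, 0, 0, 0], [0, 0, 0, 0, 0, 0], [0, 0, 0, 0, 0, 0], [0, 0, 0, 0, 0, 0], [0, 0, 0, 0, 0, 0], [0, 0, 0, 0, 0, 0], [0, 0, -0.2, 0, 0, 0], [0, 0, -0.3, 0, 0, 0], [0, 0, -0.4, 0, 0, 0], [0, 0, -0.4, 0, 0, 0], [0.5, 0, -0.4, 0, 0, 0], [0.5, 0, -0.5, 0, 0, 0], [0.5, 0, -0.5, 0, 0, 0], [0.5, 0, -0.5, 0, 0, 0], [0, 0, 0, 0, 0, 0], [0, 0, 0, 0, 0, 0], [0, 0, 0, 0, 0, 0]]
  fingers: 0.3

```text
clock: 68.3
eef_pos: [429.3, -13.2, 223.9]
tool_rot: [[-0.993, -0.12, -0.0], [-0.12, 0.993, -0.001], [0.0, -0.001, -1.0]]
force: [0.4, 0.7, -0.0]
width: 29.7
grip_force: 0.0
```

```bash
python3 -c "
from h import *
s=manip.state();print(s['eef_pos'],s['force'],s['clock']);c=cam('wrist');flat(c);covpos(c)
for b in boards(cam('top'),7,7,60): print(b)"
```

```text
[429.26618569 -13.20137556 223.92862242] [ 0.44513015  0.67965542 -0.03625446] 68.3
cover top n 8792 slope [0.09 0.02] z@-74 53.8 z@74 54.0
-90 49.7 -87 59.7 -84 67.7 -81 67.6 -78 67.6 -75 67.3 -72 60.7 -69 54.5 -66 54.0 -63 53.8 
-65 [-106.   106.6];-50 [-105.8  107.2];-30 [-106.6  107.2];-90 [-73.4];-60 [-73.1];-30 [-73.2];30 [-73.1];60 [-73.7];90 [-73.6];
(453.9, -315.2, 154.3, 87.4, 89.4, array([346., 213.]))
```

```bash
python3 -c "
from cell import manip
print(manip.close_job())"
```

```text
the job is handed in; nothing more can be done
None
```

I handed the job in: three old modules flat in the tray, both new modules seated in bays 2 and 3, and the cover hooked under the ledge and caught. After I first let go, the cover was found 27 mm aside, so I slid it back to centre; the spool and bottle were not touched.

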